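Load the strip tester, latch its screen up and throw it to test

TASK

Run a batch of terminal strips on the bench tester: throw the ball lever from the red notch into the green one, lay every white terminal strip flat in a nest place of its own between the pins, then raise the clear screen by its orange handle until its pawl has caught in the upper notch and it holds by itself, and only then throw the lever back into the red notch. Let go of everything at the end.

Things in the scene. Friction and masses are not known exactly. Their poses are not given: they have to be found in the camera images.
- strip_a_mid (a point): white six-way terminal strip: base 22 x 60 x 10 mm with a row of screw towers 12 mm wide on it, 17 mm high in all. This point is its centre, 9 mm above its underside; long side along its own y, z up; either way round is the same. May be absent. Grasp it across the 22 mm base.
- strip_b_mid (a point): white six-way terminal strip: base 22 x 60 x 10 mm with a row of screw towers 12 mm wide on it, 17 mm high in all. This point is its centre, 9 mm above its underside; long side along its own y, z up; either way round is the same. May be absent. Grasp it across the 22 mm base.
- strip_c_mid (a point): white six-way terminal strip: base 22 x 60 x 10 mm with a row of screw towers 12 mm wide on it, 17 mm high in all. This point is its centre, 9 mm above its underside; long side along its own y, z up; either way round is the same. May be absent. Grasp it across the 22 mm base.
- strip_d_mid (a point): white six-way terminal strip: base 22 x 60 x 10 mm with a row of screw towers 12 mm wide on it, 17 mm high in all. This point is its centre, 9 mm above its underside; long side along its own y, z up; either way round is the same. May be absent. Grasp it across the 22 mm base.
- place_0 (a point): one of four nest places in a row on top of the grey station: a copper strip, four side pins (25.6 mm clear gap) 23 mm either way of its middle and an end pin at each end (64 mm clear), round-topped, 8 mm above the black pad. The point is where the centre of a seated strip belongs, 9 mm above the pad; the strip's long side lies along this frame's x. Places are 48 mm apart along y.
- place_1 (a point): one of four nest places in a row on top of the grey station: a copper strip, four side pins (25.6 mm clear gap) 23 mm either way of its middle and an end pin at each end (64 mm clear), round-topped, 8 mm above the black pad. The point is where the centre of a seated strip belongs, 9 mm above the pad; the strip's long side lies along this frame's x. Places are 48 mm apart along y.
- place_2 (a point): one of four nest places in a row on top of the grey station: a copper strip, four side pins (25.6 mm clear gap) 23 mm either way of its middle and an end pin at each end (64 mm clear), round-topped, 8 mm above the black pad. The point is where the centre of a seated strip belongs, 9 mm above the pad; the strip's long side lies along this frame's x. Places are 48 mm apart along y.
- place_3 (a point): one of four nest places in a row on top of the grey station: a copper strip, four side pins (25.6 mm clear gap) 23 mm either way of its middle and an end pin at each end (64 mm clear), round-topped, 8 mm above the black pad. The point is where the centre of a seated strip belongs, 9 mm above the pad; the strip's long side lies along this frame's x. Places are 48 mm apart along y.
- test_station: grey test station, fixed: housing 125 x 232 mm, its black nest pad 56 mm above the bench; origin under it, x away from the screen, y along the row of places. Two guide posts 189 mm high at x = -62, y = +-125 mm carry the screen; the -y post has the notched rack
- screen_handle (a point): middle of the orange bar handle (14 mm thick, 90 mm long along the station's y, 14 mm high) on top of the clear screen, 114 mm above the bench when down. Free space of 31 mm under it between two stalks 72 mm apart; take it from above across its 14 mm
- screen (a joint): height of the clear screen above its rest, m: 0 down, top stop 0.100. It weighs 0.35 to 0.7 kg and drops back by itself; a red sprung pawl clicks past teeth as it rises and holds it at 0.045 (lower notch) or 0.075 (upper notch). To catch a notch lift it at least 14 mm past that height, then let it down
- lever (a joint): tilt of the selector lever, rad, range +-0.57: 0 upright, in the green notch; +0.5 leaning to the selector's +x, in the red notch; -0.5 in the white notch. A sprung ball snaps it home from within about 0.06 of a notch; friction lets it stay between notches too. About 4 to 8 N at the knob throws it
- lever_knob (a point): centre of the black ball, 32 mm across, on the end of the selector lever, 132 mm from the pivot; about 210 mm above the bench when upright
- lever_pivot (a point): pivot of the selector lever, 78 mm above the bench, on the grey drum with white, green and red dots at its notches (white to -x, green up, red to +x; +x points away from the robot). The lever swings in this frame's xz plane, its axis is y. Fixed
- door_panel: upright door panel in a frame, part of the room, fixed, 300 mm high and 40 mm thick, standing across the bench between robot and work: from 0.24 m left to 0.70 m right of the robot's middle line, its back face 0.415 m ahead of the robot, feet and catches reaching to 0.47 m. Pass over it; wrists need room beside the catches, 220 to 260 mm up
Not all that is in view belongs to the job. What is shaped like the part that bears strip_c_mid but blue is not meant.

How it is judged:
On the way, in this order (a step that is already met when the one before it is completed fails the run):
1. the lever is in the green notch (value of joint lever between -0.06 and 0.06 rad), for 0.3 s.
2. every strip lies flat in a nest place, the lever still in the green notch (all of step 1 and (horizontal distance between strip_a_mid and place_0 below 0.005 m or horizontal distance between strip_a_mid and place_1 below 0.005 m or horizontal distance between strip_a_mid and place_2 below 0.005 m or horizontal distance between strip_a_mid and place_3 below 0.005 m) and angle between the y axis of each of strip_a_mid, strip_b_mid, strip_c_mid, strip_d_mid and the x axis of test_station, either way round below 0.12 rad and angle between each of strip_a_mid, strip_b_mid, strip_c_mid, strip_d_mid's own z axis and vertical below 0.15 rad and z of strip_a_mid in the frame of place_0 between -0.003 and 0.003 m and (horizontal distance between strip_b_mid and place_0 below 0.005 m or horizontal distance between strip_b_mid and place_1 below 0.005 m or horizontal distance between strip_b_mid and place_2 below 0.005 m or horizontal distance between strip_b_mid and place_3 below 0.005 m) and z of strip_b_mid in the frame of place_0 between -0.003 and 0.003 m and (horizontal distance between strip_c_mid and place_0 below 0.005 m or horizontal distance between strip_c_mid and place_1 below 0.005 m or horizontal distance between strip_c_mid and place_2 below 0.005 m or horizontal distance between strip_c_mid and place_3 below 0.005 m) and z of strip_c_mid in the frame of place_0 between -0.003 and 0.003 m and (horizontal distance between strip_d_mid and place_0 below 0.005 m or horizontal distance between strip_d_mid and place_1 below 0.005 m or horizontal distance between strip_d_mid and place_2 below 0.005 m or horizontal distance between strip_d_mid and place_3 below 0.005 m) and z of strip_d_mid in the frame of place_0 between -0.003 and 0.003 m), for 0.2 s.
3. the screen hangs by its pawl in the upper notch, let go, with the strips in place and the lever still in the green notch (all of step 2 and value of joint screen between 0.071 and 0.079 m and velocity of joint screen between -0.01 and 0.01 m/s and contact force between the fingers and screen below 0.5 N), for 0.4 s.
At the end, for the whole second after the job is handed in: the lever is within 0.06 rad of the red notch, the screen rests in its upper notch (joint 0.071 to 0.079), and every strip lies flat in a nest place: centre within 5 mm, height within 3 mm, long side within 0.12 rad; nothing is held (value of joint lever between 0.44 and 0.56 rad and (horizontal distance between strip_a_mid and place_0 below 0.005 m or horizontal distance between strip_a_mid and place_1 below 0.005 m or horizontal distance between strip_a_mid and place_2 below 0.005 m or horizontal distance between strip_a_mid and place_3 below 0.005 m) and angle between the y axis of each of strip_a_mid, strip_b_mid, strip_c_mid, strip_d_mid and the x axis of test_station, either way round below 0.12 rad and angle between each of strip_a_mid, strip_b_mid, strip_c_mid, strip_d_mid's own z axis and vertical below 0.15 rad and z of strip_a_mid in the frame of place_0 between -0.003 and 0.003 m and (horizontal distance between strip_b_mid and place_0 below 0.005 m or horizontal distance between strip_b_mid and place_1 below 0.005 m or horizontal distance between strip_b_mid and place_2 below 0.005 m or horizontal distance between strip_b_mid and place_3 below 0.005 m) and z of strip_b_mid in the frame of place_0 between -0.003 and 0.003 m and (horizontal distance between strip_c_mid and place_0 below 0.005 m or horizontal distance between strip_c_mid and place_1 below 0.005 m or horizontal distance between strip_c_mid and place_2 below 0.005 m or horizontal distance between strip_c_mid and place_3 below 0.005 m) and z of strip_c_mid in the frame of place_0 between -0.003 and 0.003 m and (horizontal distance between strip_d_mid and place_0 below 0.005 m or horizontal distance between strip_d_mid and place_1 below 0.005 m or horizontal distance between strip_d_mid and place_2 below 0.005 m or horizontal distance between strip_d_mid and place_3 below 0.005 m) and z of strip_d_mid in the frame of place_0 between -0.003 and 0.003 m and value of joint screen between 0.071 and 0.079 m and velocity of joint screen between -0.01 and 0.01 m/s and contact force between the fingers and anything else below 0.5 N); the robot touches nothing.
Of strip_a, strip_b, strip_c, strip_d only 3 to 4 are there at a start; the rules pass over those that are not, and their reading is None.
At some moment in a run one of strip_a, strip_b, strip_c, strip_d may be knocked a few centimetres aside while the robot is not near it.
Once in a run the grip may slacken for a moment while it holds something.
It also fails if it takes over 208 s, if anything falls off the work surface, if the arm or the gripper's body presses on something with over 40 N, if the wrist force passes 120 N, or if a joint passes its speed limit or range.

ROBOT

A 7-joint arm with a two-finger parallel gripper is mounted at the origin on a cart in front of the work surface, level with it; the furniture and walls round the work are solid. World frame = base frame: x ahead of the robot, y to its left, z up, the work surface at z = 0. Lengths are in m, angles in rad, forces in N, time in s.
With the tool pointing down it reaches from about 0.425 to 0.925 m from the base axis. Payload 6.8 kg.
Tool frame: the origin (TCP) lies between the finger pads; the fingertips stand 22 mm ahead of it and the grasp point (between the pads) lies 3 mm ahead of it (bot.tip_reach is the distance from the TCP to the fingertips, in m); z points along the fingers, x is the direction in which the jaws open and shut, and the axes are right-handed (so a half turn about z gives the same grasp; the last joint's range is limited). The gripper opens to 85 mm and grips with 20 to 120 N. Pads are 22 mm wide; open, the fingers measure 114 mm over their backs; the gripper's body (76 mm by 85 mm) begins 54 mm behind the grasp point. The pads swing forward as they close: fully open they stand 13 mm farther back than shut.
Start: joints at [1.136, 0.477, 0.022, 1.555, -0.011, 1.109, -0.083], TCP at [0.217, -0.639, 0.253] pointing down, gripper open.
Joint ranges: [-2.96, 2.96], [-0.34, 2.1], [-1.41, 1.46], [0.24, 2.44], [-1.37, 4.51], [0.17, 1.92], [-2.96, 2.96]. Speed limits (rad/s): [2.39, 2.39, 3.14, 3.14, 3.14, 3.14, 3.14].

INTERFACE

Orientations are given as a unit quaternion [w, x, y, z].
In Python, from station import bot gives the robot as it stands.
- The arm moves only by the tool step_arm, never from a script. Its argument "targets" is a list of rows, each a list of 5 numbers: the shift along the tool's x, y, z in mm, then the turn about the tool's z in degrees, then the closure, from 0 (fully open) to 1 (shut). In form: [[dx, dy, dz, spin, jaw], ...]. A call has 1 to 20 rows; each row is the pose to reach, as a shift and turn from the pose commanded when the call began, along the tool's axes at that moment; what a row does not reach only later rows make up. A row lasts 1/12 s, in which the tool goes at most 41.7 mm and 7.16 degrees, less where a joint would pass 70% of its speed; a pose out of reach is approached as far as the arm can. A call with a gripper value outside its range is refused whole. The fingers move at their own pace and stop on an object; "newtons" is the grip in N (left out, the last holds). Time passes only in rows, so rows that repeat a pose let the fingers close. It gives the time, the measured TCP pose, the force and the opening at its end, in the units of the state.
- bot.get_obs(): the state, without advancing time (a new reading comes with each control period).
- bot.read_camera(name): name is "scene" or "top" or "wrist"; returns a dict with "frame" (400x640x3 uint8, red, green, blue), "z_map" (400x640 float32, m along the optical axis (not along the pixel's ray), 0 where there is no reading), "fov_y" (degrees; the focal length in pixels is half the picture's height over the tangent of half this angle, whatever the lens; pixels are square), "cx", "cy" (the principal point, pixels), "distortion" ([k1, k2, p1, p2, k3] as OpenCV has them; the pictures are not rectified), "R" (3x3) and "t" (3): a world point X has camera coordinates R X + t. Camera axes: x right, y down, z forward; pixel columns grow to the right and rows downward; lengths in m; the calibration is good to about 2 mm. A picture is of the moment at which its call begins.
- bot.hand_in(): hands the job in, once; it reports no verdict.
The state is a dict: "t": time; "q": joint angles; "joint_vel": joint speeds; "joint_torque": joint torques, N m; "eef_pos": TCP position; "tool_rot": TCP orientation; "contact_force": force on the tool from outside, world axes, zero at the start; "torque": the same for the moment, N m; "gripper_width": opening from 0.0 (shut) to 1.0 (fully open).
Only numpy, scipy, OpenCV 4.12 (cv2) and the standard library are available. Lean on these libraries where they do the work, as an engineer would, in place of code of your own. Each camera call takes 0.05 s, during which the arm holds its last target.

## Working session

There is one attempt and no reset: what is moved stays moved. The work goes in short steps, Python scripts to look and compute and a tool call to move; the robot and the scene stay as the last step left them, time stands still between calls to the robot, and variables do not carry over. Pictures are saved under pics/ and viewed, and the job is handed in when it is done.

Besides the shell and the picture viewer there is one more tool, called after "Request:" by a JSON object that holds its "name" and its "arguments". step_arm: Moves the arm, as the interface text tells. Its arguments: {"type":"object","properties":{"targets":{"type":"array"},"newtons":{"type":"number"}},"required":["targets"]}

```bash
ls; mkdir -p pics
cat > h.py <<'E'
import numpy as np, cv2
from station import bot
from scipy.spatial.transform import Rotation as Ro
def cam(n):
    c=bot.read_camera(n); c['f']=200/np.tan(np.radians(c['fov_y'])/2)
    c['K']=np.array([[c['f'],0,c['cx']],[0,c['f'],c['cy']],[0,0,1]]); c['D']=np.array(c['distortion'],float)
    c['R']=np.array(c['R']);c['t']=np.array(c['t']);return c
def save(n,c,box=None,s=1):
    im=c['frame'][:,:,::-1]
    if box: im=im[box[1]:box[3],box[0]:box[2]]
    cv2.imwrite('pics/'+n+'.png',cv2.resize(im,None,fx=s,fy=s,interpolation=cv2.INTER_CUBIC))
def rays(c,uv):
    p=cv2.undistortPoints(np.array(uv,float).reshape(-1,1,2),c['K'],c['D']).reshape(-1,2)
    d=np.c_[p,np.ones(len(p))]@c['R']
    return -c['R'].T@c['t'],d
def onz(c,uv,z):
    o,d=rays(c,uv); return o+d*((z-o[2])/d[:,2])[:,None]
def cloud(c):
    v,u=np.mgrid[0:400,0:640]
    p=cv2.undistortPoints(np.c_[u.ravel(),v.ravel()].astype(float).reshape(-1,1,2),c['K'],c['D']).reshape(-1,2)
    z=c['z_map'].ravel()
    P=(np.c_[p,np.ones(len(p))]*z[:,None]-c['t'])@c['R']
    P[z==0]=np.nan
    return P.reshape(400,640,3)
def proj(c,X):
    return cv2.projectPoints(np.array(X,float).reshape(-1,1,3),cv2.Rodrigues(c['R'])[0],c['t'],c['K'],c['D'])[0].reshape(-1,2)
def st():
    o=bot.get_obs(); R=rot(o); 
    print('t',round(o['t'],2),'p',np.round(o['eef_pos'],4),'F',np.round(o['contact_force'],1),'w',round(o['gripper_width'],3),'x',np.round(R[:,0],3),'z',np.round(R[:,2],3),'q',np.round(o['q'],2))
    return o
def rot(o):
    q=o['tool_rot']; return Ro.from_quat([q[1],q[2],q[3],q[0]]).as_matrix()
E
python3 - <<'E'
from h import *
st()
for n in ['scene','top','wrist']:
    c=cam(n); save(n+'0',c); print(n,c['f'],-c['R'].T@c['t'],c['R'][2],c['D'],(c['z_map']==0).mean())
E
```

```text
pics
t 0.0 p [ 0.2165 -0.6388  0.2523] F [-0.8  0.4  0.2] w 0.999 x [ 0.321 -0.947 -0.002] z [-0.001  0.002 -1.   ] q [ 1.14  0.48  0.02  1.56 -0.01  1.11 -0.08]
scene 365.7229416003294 [0.43905864 0.83167724 0.70058475] [ 0.08668472 -0.84257552 -0.53155644] [-0.05490573  0.          0.          0.          0.        ] 0.00405078125
top 489.40239070175966 [ 0.33444201 -0.0764256   1.32398233] [ 0.15797475 -0.00318984 -0.987438  ] [0.02082691 0.         0.         0.         0.        ] 0.003890625
wrist 296.36599686773644 [ 0.28427065 -0.61687823  0.37281188] [-0.26278758 -0.08696678 -0.96092636] [-0.01348411  0.          0.          0.          0.        ] 0.0039609375
```

View pics/scene0.png

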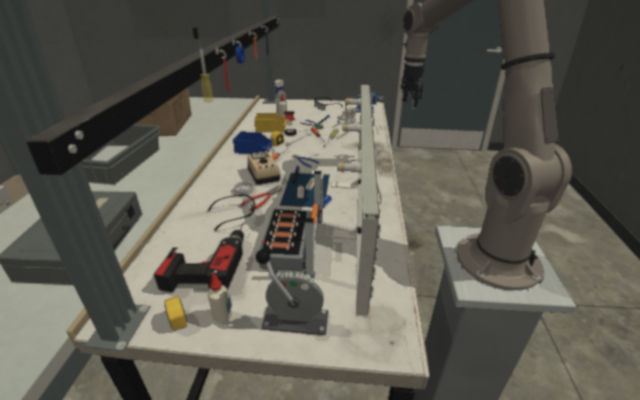

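View pics/top0.png

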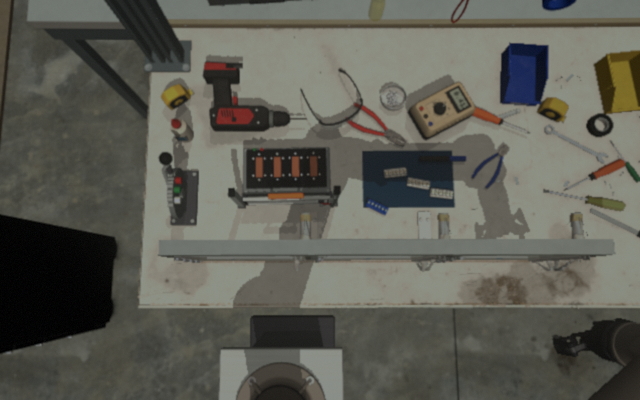

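View pics/wrist0.png

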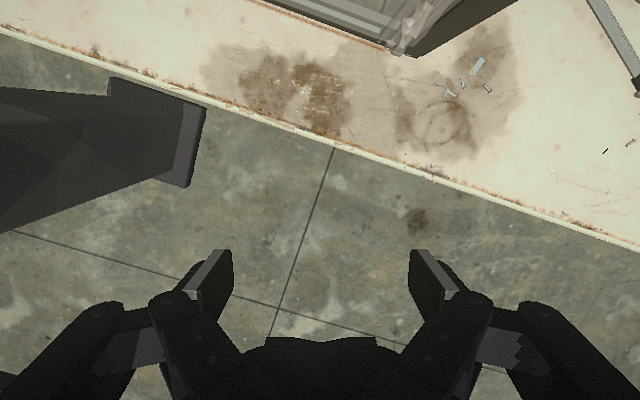

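Run:
```python
from h import *
c=cam('top'); save('topstr',c,(340,140,500,230),5); save('topst',c,(140,130,350,245),3.8)
P=cloud(c)
g=c['frame'].astype(int)
hsv=cv2.cvtColor(c['frame'],cv2.COLOR_RGB2HSV)
m=np.zeros((400,640),np.uint8); m[150:208,362:455]=1
w=((hsv[...,1]<70)&(hsv[...,2]>85)&(m>0)).astype(np.uint8)
n,l,s,ce=cv2.connectedComponentsWithStats(w)
for i in range(1,n):
    if s[i,4]>15: print(s[i],ce[i],np.nanmedian(P[l==i],axis=0),np.nanmax(P[l==i][:,2]))
for uv in [(165,158),(176,190),(288,196),(262,167),(245,150),(327,150),(400,200),(500,250),(300,255)]:
    print(uv,np.round(P[uv[1],uv[0]],4))
print(np.unravel_index(0,(1,1)))
```

```text
[390 164  65  44 299] [439.44816054 194.89632107] [ 0.5516425  -0.43507114  0.00962848] 0.02297058441706418
[385 168  21   9  99] [395.09090909 171.17171717] [ 0.61562453 -0.30884868  0.01636761] 0.023810628235759926
[407 178  23  11 158] [418.32911392 183.44303797] [ 0.5810823  -0.37177223  0.0141592 ] 0.023262428505748816
[362 181   3  27  34] [362.23529412 196.23529412] [ 5.45621543e-01 -2.19041636e-01  5.42088220e-04] 0.006912235874400646
(165, 158) [0.6067 0.262  0.2074]
(176, 190) [0.5428 0.2522 0.1393]
(288, 196) [ 0.5306 -0.0214  0.1195]
(262, 167) [0.6194 0.0509 0.054 ]
(245, 150) [0.666  0.0969 0.0535]
(327, 150) [ 0.6654 -0.1218  0.0543]
(400, 200) [ 0.5389 -0.3231 -0.0033]
(500, 250) [ 0.3865 -0.47    0.3027]
(300, 255) [ 0.3769 -0.0553  0.3002]
(np.int64(0), np.int64(0))
```

```bash
ls pics
```

```text
scene0.png
top0.png
topst.png
topstr.png
wrist0.png
```

View pics/topst.png

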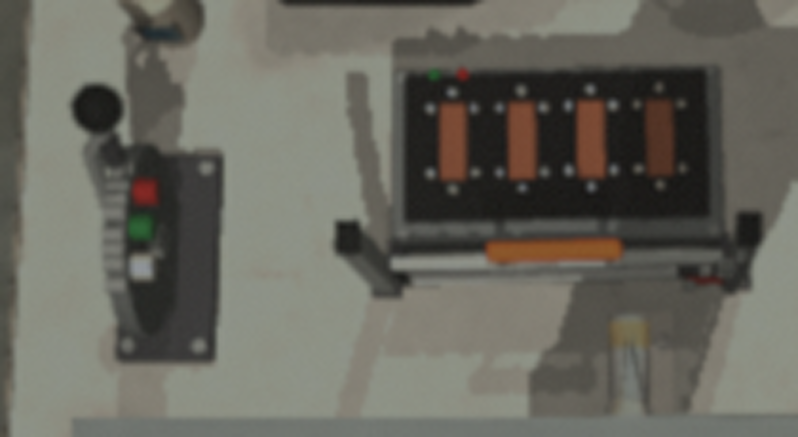

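View pics/topstr.png

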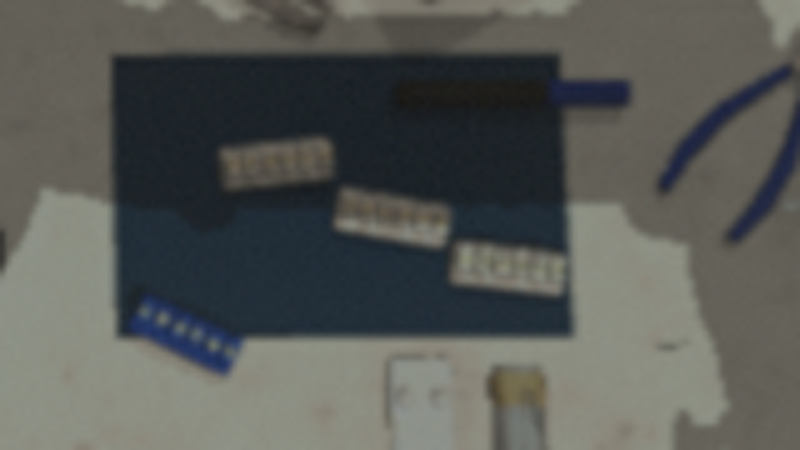

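```bash
cat >> h.py <<'E'
def plan(x,y,z,yaw=None):
    """deltas from the measured pose to TCP x,y,z with tool x axis at yaw deg (mod 180)"""
    o=bot.get_obs(); R=rot(o); d=R.T@(np.array([x,y,z])-o['eef_pos'])*1000
    cur=np.degrees(np.arctan2(R[1,0],R[0,0])); s=0
    if yaw is not None:
        s=(cur-yaw+90)%180-90   # tool z down: +spin decreases world yaw
    print('d',np.round(d,1),'spin',round(s,1),'rows>=',int(np.ceil(max(np.linalg.norm(d)/41.7,abs(s)/7.16))))
E
python3 - <<'E'
from h import *
plan(.2165,-.6388,.44); plan(.55,-.38,.44,-90)
E
```

```text
d [  -0.4    0.  -187.3] spin 0 rows>= 5
d [-138.4 -398.9 -187.2] spin 18.7 rows>= 12
```

Request:
{"name": "step_arm", "arguments": {"targets": [[0,0,-100,0,0],[0,0,-187,0,0],[0,0,-187,0,0],[0,0,-187,0,0],[0,0,-187,0,0],[-138,-399,-187,19,0],[-138,-399,-187,19,0],[-138,-399,-187,19,0],[-138,-399,-187,19,0],[-138,-399,-187,19,0],[-138,-399,-187,19,0],[-138,-399,-187,19,0],[-138,-399,-187,19,0],[-138,-399,-187,19,0],[-138,-399,-187,19,0],[-138,-399,-187,19,0],[-138,-399,-187,19,0]]}}

```text
t: 1.62
eef_pos: [0.5537, -0.3761, 0.4393]
tool_rot: [-0.001, 0.708, -0.706, -0.001]
contact_force: [-0.8, -0.6, 1.0]
gripper_width: 0.998
```

Run:
```python
from h import *
st(); c=cam('wrist'); save('w1',c)
```

```text
t 1.62 p [ 0.5537 -0.3761  0.4393] F [-0.8 -0.6  1. ] w 0.998 x [ 0.003 -1.    -0.003] z [ 0.     0.003 -1.   ] q [ 0.56  0.37 -0.08  1.3   0.03  1.47 -1.08]
```

View pics/w1.png

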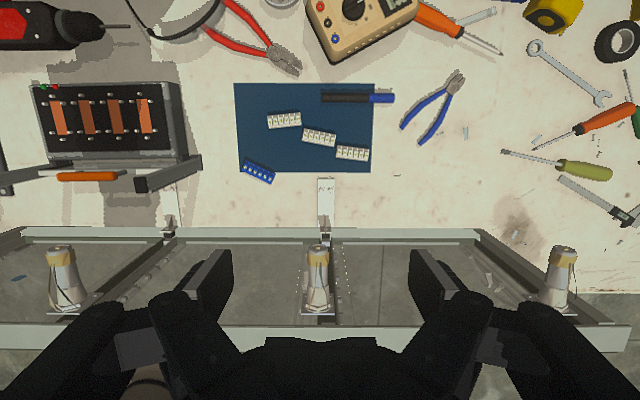

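Run:
```python
from h import *
plan(.60,.22,.42,-90)
```

```text
d [-598.9  -47.8   20.1] spin -0.1 rows>= 15
```

Request:
{"name": "step_arm", "arguments": {"targets": [[-599,-48,20,0,0],[-599,-48,20,0,0],[-599,-48,20,0,0],[-599,-48,20,0,0],[-599,-48,20,0,0],[-599,-48,20,0,0],[-599,-48,20,0,0],[-599,-48,20,0,0],[-599,-48,20,0,0],[-599,-48,20,0,0],[-599,-48,20,0,0],[-599,-48,20,0,0],[-599,-48,20,0,0],[-599,-48,20,0,0],[-599,-48,20,0,0],[-599,-48,20,0,0],[-599,-48,20,0,0],[-599,-48,20,0,0]]}}

```text
t: 3.17
eef_pos: [0.6019, 0.2154, 0.4203]
tool_rot: [-0.0, -0.704, 0.71, -0.001]
contact_force: [0.3, -0.8, -0.1]
gripper_width: 0.998
```

Run:
```python
from h import *
st(); c=cam('wrist'); save('w2',c)
```

```text
t 3.17 p [0.6019 0.2154 0.4203] F [ 0.3 -0.8 -0.1] w 0.998 x [-0.008 -1.     0.002] z [ 0.    -0.002 -1.   ] q [-0.18  0.34 -0.37  1.39  0.12  1.43 -2.12]
```

View pics/w2.png

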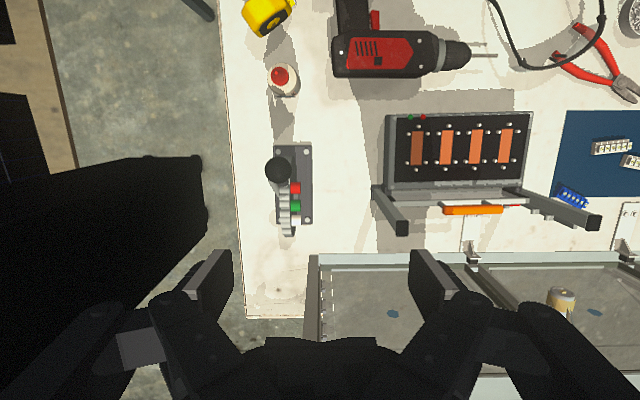

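Run:
```python
from h import *
from scipy.optimize import least_squares
c=cam('wrist'); P=cloud(c); save('w2c',c,(240,120,340,250),6)
q=P[145:200,255:300].reshape(-1,3); q=q[(q[:,2]>.178)&(q[:,2]<.23)]
r=least_squares(lambda s:np.linalg.norm(q-s,axis=1)-.016,q.mean(0)-[0,0,.01],loss='soft_l1',f_scale=.002)
print(len(q),r.x,np.std(r.fun))
hsv=cv2.cvtColor(c['frame'],cv2.COLOR_RGB2HSV);rgb=c['frame'].astype(int)
sub=np.zeros((400,640),bool);sub[140:245,255:320]=1
for nm,m in [('red',(rgb[...,0]>120)&(rgb[...,1]<80)),('green',(rgb[...,1]>90)&(rgb[...,0]<70))]:
    k=m&sub; v,u=np.where(k); print(nm,k.sum(),u.mean(),v.mean(),np.nanmedian(P[k],axis=0))
```

```text
576 [0.6124773  0.26493162 0.19338109] 0.0005678108233822577
red 114 294.67543859649123 187.7719298245614 [0.57507746 0.25104478 0.13041655]
green 118 294.8474576271187 205.35593220338984 [0.55087589 0.25114902 0.13696675]
```

View pics/w2c.png

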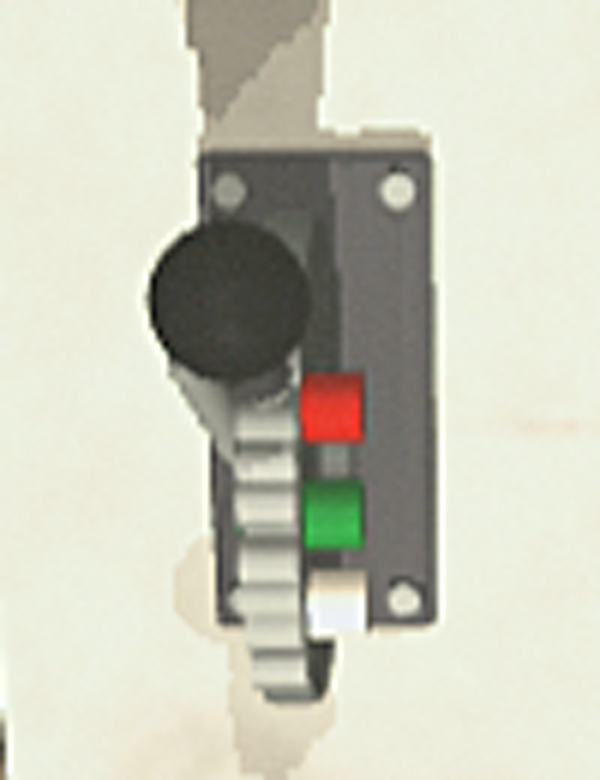

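Run:
```python
from h import *
plan(.6125,.265,.30,-90);plan(.6125,.265,.197,-90)
```

```text
d [-49.9 -10.  120.5] spin -0.5 rows>= 4
d [-50.1 -10.  223.5] spin -0.5 rows>= 6
```

Request:
{"name": "step_arm", "arguments": {"targets": [[-50,-10,40,0,0.3],[-50,-10,80,0,0.3],[-50,-10,120,0,0.3],[-50,-10,150,0,0.3],[-50,-10,180,0,0.3],[-50,-10,210,0,0.3],[-50,-10,223,0,0.3],[-50,-10,223,0,0.3],[-50,-10,223,0,0.3]], "newtons": 20}}

```text
t: 4.02
eef_pos: [0.6122, 0.2673, 0.1982]
tool_rot: [0.0, -0.705, 0.709, -0.0]
contact_force: [-0.3, 0.1, -0.2]
gripper_width: 0.697
```

Run:
```python
from h import *
st(); plan(.6125,.265,.197,-90); c=cam('wrist'); save('w3',c)
```

```text
t 4.02 p [0.6122 0.2673 0.1982] F [-0.3  0.1 -0.2] w 0.697 x [-0.006 -1.     0.   ] z [ 0.001 -0.    -1.   ] q [-0.25  0.54 -0.36  1.61  0.22  1.03 -2.25]
d [ 2.3 -0.3  1.2] spin -0.4 rows>= 1
```

View pics/w3.png

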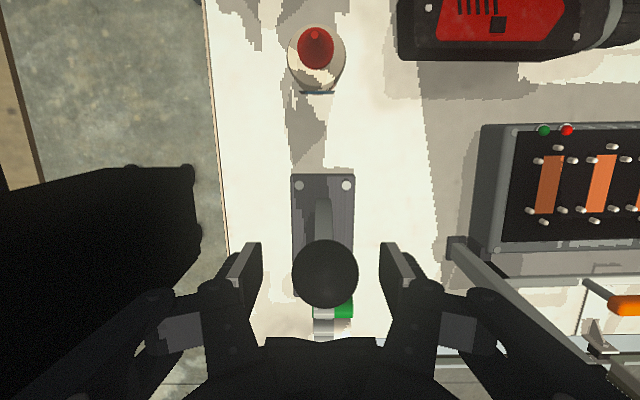

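Request:
{"name": "step_arm", "arguments": {"targets": [[2,0,1,0,0.3],[2,0,1,0,0.5],[2,0,1,0,0.75],[2,0,1,0,0.75],[2,0,1,0,0.75],[2,0,1,0,0.75],[2,0,1,0,0.75]], "newtons": 25}}

```text
t: 4.65
eef_pos: [0.6127, 0.2654, 0.1976]
tool_rot: [0.001, -0.705, 0.709, -0.001]
contact_force: [1.8, -3.4, 6.1]
gripper_width: 0.355
```

Run:
```python
from h import *
o=st()
p=o['eef_pos']; R=rot(o); s=np.array([.6125,0,.1935]);
for a in np.arange(.45,-.001,-.05):
    k=np.array([.5492+.132*np.sin(a),0,.078+.132*np.cos(a)]); d=R.T@(k-s)*1000; print(round(a,2),np.round(d,1))
```

```text
t 4.65 p [0.6127 0.2654 0.1976] F [ 1.8 -3.4  6.1] w 0.355 x [-0.006 -1.     0.001] z [ 0.003 -0.001 -1.   ] q [-0.25  0.54 -0.36  1.61  0.22  1.03 -2.25]
0.45 [ 0.   5.9 -3.4]
0.4 [ 0.1 11.9 -6.1]
0.35 [ 0.1 18.  -8.5]
0.3 [  0.1  24.3 -10.7]
0.25 [  0.2  30.6 -12.5]
0.2 [  0.2  37.  -14. ]
0.15 [  0.3  43.5 -15.1]
0.1 [  0.3  50.1 -16. ]
0.05 [  0.3  56.7 -16.5]
0.0 [  0.4  63.3 -16.7]
```

Request:
{"name": "step_arm", "arguments": {"targets": [[0,3,-1.5,0,0.75],[0,6,-3,0,0.75],[0,12,-6,0,0.75],[0,18,-8,0,0.75],[0,24,-11,0,0.75],[0,31,-12,0,0.75],[0,37,-14,0,0.75],[0,44,-15,0,0.75],[0,50,-16,0,0.75],[0,57,-16,0,0.75],[0,63,-17,0,0.75],[0,63,-17,0,0.75],[0,63,-17,0,0.75],[0,63,-17,0,0.75]]}}

```text
t: 5.82
eef_pos: [0.5463, 0.2659, 0.2134]
tool_rot: [-0.002, -0.706, 0.709, 0.0]
contact_force: [-4.3, -6.9, 7.3]
gripper_width: 0.355
```

Run:
```python
from h import *
st(); c=cam('wrist'); save('w4',c,(200,120,440,400),2)
```

```text
t 5.82 p [0.5463 0.2659 0.2134] F [-4.3 -6.9  7.3] w 0.355 x [-0.004 -1.     0.002] z [-0.004 -0.002 -1.   ] q [-0.26  0.44 -0.39  1.74  0.19  1.01 -2.29]
```

View pics/w4.png

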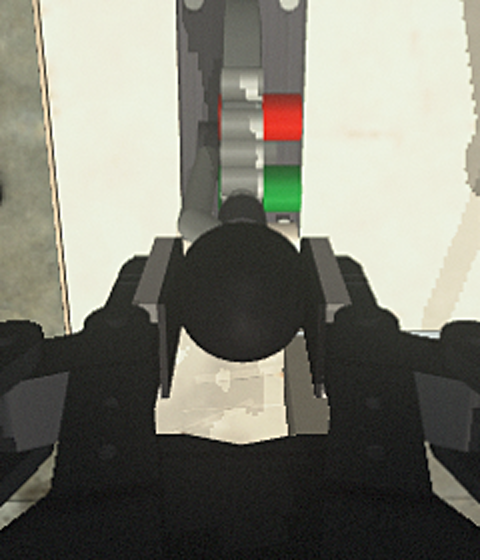

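Request:
{"name": "step_arm", "arguments": {"targets": [[0,0,0,0,0.5],[0,0,0,0,0.3],[0,0,0,0,0.3],[0,0,0,0,0.3],[0,0,-30,0,0.3],[0,0,-60,0,0.3],[0,0,-95,0,0.3],[0,0,-130,0,0.3],[0,-30,-160,0,0.3],[0,-60,-190,0,0.3],[0,-60,-190,0,0.3],[0,-60,-190,0,0.3]]}}

```text
t: 6.87
eef_pos: [0.61, 0.2664, 0.4045]
tool_rot: [0.002, -0.705, 0.709, -0.0]
contact_force: [0.4, -1.2, -0.4]
gripper_width: 0.7
```

```bash
cat >> h.py <<'E'
def knob(c,x,y):
    from scipy.optimize import least_squares
    P=cloud(c).reshape(-1,3); q=P[(abs(P[:,0]-x)<.04)&(abs(P[:,1]-y)<.035)&(P[:,2]>.18)&(P[:,2]<.235)]
    r=least_squares(lambda s:np.linalg.norm(q-s,axis=1)-.016,q.mean(0)-[0,0,.01],loss='soft_l1',f_scale=.002)
    print('knob',len(q),r.x,'ang',np.arctan2(r.x[0]-.5492,r.x[2]-.078),np.std(r.fun)); return r.x
E
python3 - <<'E'
from h import *
st(); c=cam('wrist'); save('w5',c); knob(c,.549,.265)
plan(.64,.0,.34,-90); plan(.64,0,.24,-90)
E
```

```text
t 6.87 p [0.61   0.2664 0.4045] F [ 0.4 -1.2 -0.4] w 0.7 x [-0.006 -1.    -0.002] z [ 0.003  0.002 -1.   ] q [-0.24  0.4  -0.38  1.35  0.15  1.41 -2.2 ]
knob 611 [0.5498328  0.26519307 0.20954269] ang 0.004810578462953384 0.00125959300867332
d [266.4 -33.   62.5] spin -0.3 rows>= 7
d [266.5 -33.1 162.5] spin -0.3 rows>= 8
```

View pics/w5.png

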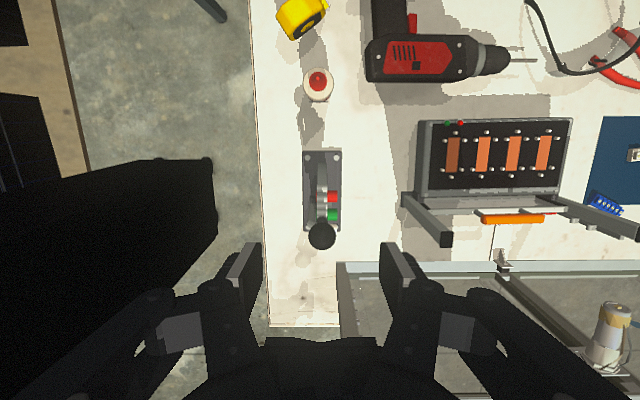

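Request:
{"name": "step_arm", "arguments": {"targets": [[40,-5,0,0,0.3],[80,-10,20,0,0.3],[120,-15,40,0,0.3],[160,-20,60,0,0.3],[200,-25,80,0,0.3],[240,-30,100,0,0.3],[266,-33,105,0,0.3],[266,-33,105,0,0.3],[266,-33,105,0,0.3]]}}

```text
t: 7.67
eef_pos: [0.6379, -0.0034, 0.2952]
tool_rot: [-0.002, -0.704, 0.711, 0.002]
contact_force: [-0.1, 2.0, -0.8]
gripper_width: 0.697
```

Run:
```python
from h import *
st(); c=cam('wrist'); save('w6',c,(120,60,520,300),2); save('w6f',c); P=cloud(c)
hsv=cv2.cvtColor(c['frame'],cv2.COLOR_RGB2HSV)
m=((hsv[...,0]>5)&(hsv[...,0]<14)&(hsv[...,1]>110)&(hsv[...,2]>60)).astype(np.uint8)
for k in cv2.findContours(m,cv2.RETR_EXTERNAL,cv2.CHAIN_APPROX_NONE)[0]:
    if cv2.contourArea(k)>120:
        k=k[:,0].astype(float); r=cv2.minAreaRect(onz(c,k,.056)[:,:2].astype(np.float32)*1000)
        print(k.mean(0).round(),np.round(r[0],1),np.round(r[1],1),round(r[2],1),np.nanmedian(P[k.astype(int)[:,1],k.astype(int)[:,0]],axis=0).round(4))
```

```text
t 7.67 p [ 0.6379 -0.0034  0.2952] F [-0.1  2.  -0.8] w 0.697 x [-0.01  -1.     0.001] z [-0.006 -0.001 -1.   ] q [ 0.12  0.4  -0.29  1.58  0.12  1.18 -1.78]
[333. 272.] [501.6 -17.1] [ 21.7 106.8] 1.4 [ 0.5414 -0.0196  0.1184]
[270. 187.] [621.5  58.7] [55.2 18.5] 1.2 [0.623  0.0588 0.0561]
[309. 186.] [622.6  10.9] [55.4 18.9] 1.2 [0.6238 0.0109 0.0562]
[347. 185.] [623.3 -37.2] [55.3 17.8] 0.5 [ 0.6245 -0.037   0.0561]
[386. 184.] [624.2 -85. ] [55.3 19.2] 1.2 [ 0.6254 -0.0854  0.056 ]
```

View pics/w6.png

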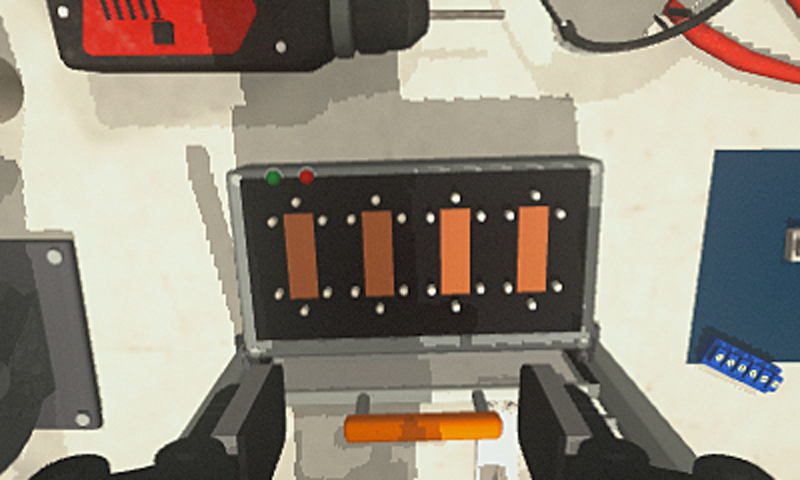

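Run:
```python
from h import *
plan(.63,-.37,.25,-90)
```

```text
d [369.8   6.1  46.4] spin -0.3 rows>= 9
```

Request:
{"name": "step_arm", "arguments": {"targets": [[40,0,0,0,0.3],[80,0,0,0,0.3],[120,0,0,0,0.3],[160,0,0,0,0.3],[200,3,10,0,0.3],[240,6,20,0,0.3],[280,6,30,0,0.3],[320,6,46,0,0.3],[360,6,46,0,0.3],[370,6,46,0,0.3],[370,6,46,0,0.3],[370,6,46,0,0.3]]}}

```text
t: 8.72
eef_pos: [0.633, -0.3678, 0.252]
tool_rot: [0.001, -0.706, 0.708, 0.001]
contact_force: [0.4, 0.8, -0.3]
gripper_width: 0.702
```

```bash
cat >> h.py <<'E'
def strips(c,tag=None,zmax=.045):
    """white blobs above the mat; outline of the base on z=.010 and depth centre"""
    P=cloud(c); hsv=cv2.cvtColor(c['frame'],cv2.COLOR_RGB2HSV)
    m=((hsv[...,1]<70)&(hsv[...,2]>100)&(P[...,2]>.006)&(P[...,2]<zmax)&(P[...,0]>.48)&(P[...,1]<-.2)).astype(np.uint8)
    m=cv2.morphologyEx(m,cv2.MORPH_CLOSE,np.ones((3,3),np.uint8))
    for k in cv2.findContours(m,cv2.RETR_EXTERNAL,cv2.CHAIN_APPROX_NONE)[0]:
        if cv2.contourArea(k)<150: continue
        mm=cv2.drawContours(np.zeros_like(m),[k],-1,1,-1)>0
        q=P[mm]; q=q[np.isfinite(q[:,2])&(q[:,2]>.005)]
        b=q[(q[:,2]>.0055)]
        r=cv2.minAreaRect(np.float32(b[:,:2]*1000)); (w,h),a=r[1],r[2]
        if w>h: a-=90      # a: yaw of the short side
        print('px',k[:,0].mean(0).round(),'cloudrect',np.round(r[0],1),np.round(r[1],1),'short-side yaw',round((a+90)%180-90,1),'zmax',np.percentile(q[:,2],95).round(4))
E
python3 - <<'E'
from h import *
st(); c=cam('wrist'); save('w7',c); strips(c)
E
```

```text
t 8.72 p [ 0.633  -0.3678  0.252 ] F [ 0.4  0.8 -0.3] w 0.702 x [-0.003 -1.    -0.002] z [ 0.     0.002 -1.   ] q [ 0.56  0.58 -0.18  1.39  0.11  1.18 -1.21]
px [610. 233.] cloudrect [ 556.8 -748.2] [83.4  7.8] short-side yaw -12.9 zmax 0.0177
px [371. 230.] cloudrect [ 559.4 -433.9] [59.3 22.7] short-side yaw -7.1 zmax 0.0178
px [324. 210.] cloudrect [ 587.6 -372.1] [59.5 22.2] short-side yaw -11.1 zmax 0.0177
px [275. 187.] cloudrect [ 617.5 -310. ] [22.1 60. ] short-side yaw 5.4 zmax 0.018
px [520. 139.] cloudrect [ 676.6 -608.7] [22.1 42.8] short-side yaw 55.9 zmax 0.0114
px [275. 107.] cloudrect [ 715.5 -312.7] [64.2 25.2] short-side yaw -28.8 zmax 0.0131
px [562.  81.] cloudrect [ 742.3 -644.1] [82.6 10.3] short-side yaw -19.8 zmax 0.0166
px [558.  42.] cloudrect [ 780.3 -624.3] [11.2 66.6] short-side yaw 20.3 zmax 0.0228
px [171.  38.] cloudrect [ 785.2 -209.6] [ 3.8 29.9] short-side yaw 53.4 zmax 0.0345
px [263.   5.] cloudrect [ 817.8 -307.6] [13.8 29.8] short-side yaw 4.7 zmax 0.0151
px [266.  18.] cloudrect [ 808.5 -309.3] [68.  27.3] short-side yaw -2.6 zmax 0.0206
```

View pics/w7.png

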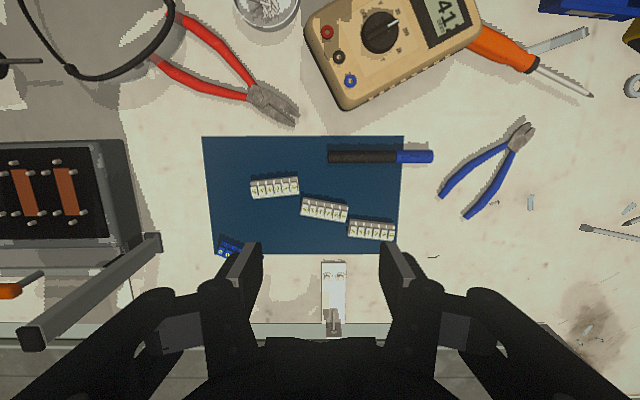

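Run:
```python
from h import *
c=cam('wrist'); save('w7c',c,(200,130,410,270),3.8); plan(.6175,-.31,.12,5.4);plan(.6175,-.31,.026,5.4)
```

```text
d [-55.8  16.4 132.7] spin 84.6 rows>= 12
d [-55.6  16.5 226.7] spin 84.6 rows>= 12
```

View pics/w7c.png

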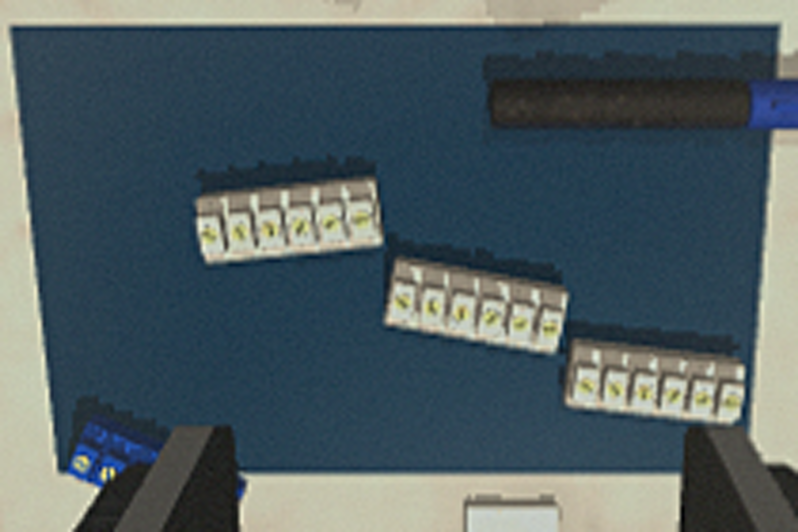

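Request:
{"name": "step_arm", "arguments": {"targets": [[-20,16,20,-7,0.3],[-40,16,40,-14,0.3],[-56,16,60,-21,0.3],[-56,16,80,-28,0.3],[-56,16,100,-35,0.3],[-56,16,110,-42,0.3],[-56,16,120,-49,0.3],[-56,16,130,-56,0.3],[-56,16,132,-63,0.3],[-56,16,132,-70,0.3],[-56,16,132,-77,0.3],[-56,16,132,-84,0.3],[-56,16,132,-91,0.3],[-56,16,132,-95.4,0.3],[-56,16,132,-95.4,0.3],[-56,16,132,-95.4,0.3]]}}

```text
t: 10.15
eef_pos: [0.6173, -0.3117, 0.1209]
tool_rot: [-0.0, 0.999, 0.045, 0.0]
contact_force: [0.2, -0.8, 0.2]
gripper_width: 0.703
```

Run:
```python
from h import *
st(); c=cam('wrist'); save('w8',c); strips(c); plan(.6175,-.31,.026,5.4)
```

```text
t 10.15 p [ 0.6173 -0.3117  0.1209] F [ 0.2 -0.8  0.2] w 0.703 x [0.996 0.089 0.001] z [ 0.001  0.001 -1.   ] q [ 0.75  0.7  -0.56  1.59  0.42  0.98  0.15]
px [271. 282.] cloudrect [ 582.  -394.6] [108.2  23.1] short-side yaw -12.3 zmax 0.0176
px [574. 223.] cloudrect [ 831.1 -310.5] [72.1 73. ] short-side yaw 84.2 zmax 0.02
px [435. 216.] cloudrect [ 715.7 -312.1] [63.6 26.5] short-side yaw -33.8 zmax 0.0127
px [319. 201.] cloudrect [ 617.1 -309. ] [21.7 59.6] short-side yaw 5.9 zmax 0.0177
px [562.  86.] cloudrect [ 784.3 -209.2] [ 3.9 30.3] short-side yaw 52.8 zmax 0.0356
d [ 0.4 -2.1 94.8] spin -0.3 rows>= 3
```

View pics/w8.png

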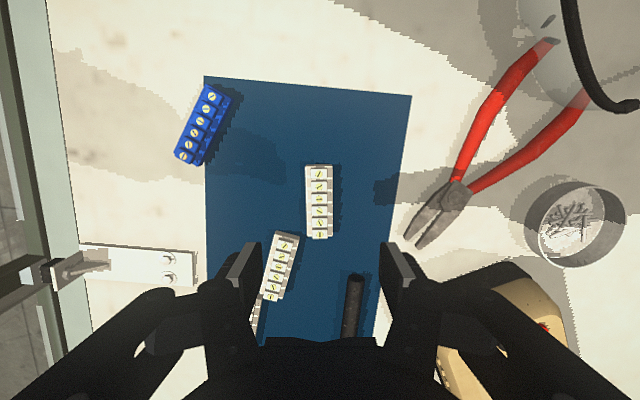

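Request:
{"name": "step_arm", "arguments": {"targets": [[0,-2,30,0,0.3],[0,-2,60,0,0.4],[0,-2,80,0,0.4],[0,-2,90,0,0.4],[0,-2,94,0,0.4],[0,-2,94,0,0.4],[0,-2,94,0,0.4]], "newtons": 50}}

```text
t: 10.78
eef_pos: [0.6174, -0.3118, 0.0276]
tool_rot: [0.0, 0.999, 0.045, 0.001]
contact_force: [-0.6, -0.7, 0.4]
gripper_width: 0.603
```

Run:
```python
from h import *
st(); plan(.6173,-.3095,.026,5.6)
```

```text
t 10.78 p [ 0.6174 -0.3118  0.0276] F [-0.6 -0.7  0.4] w 0.603 x [0.996 0.089 0.002] z [ 0.002 -0.001 -1.   ] q [ 0.72  0.81 -0.5   1.62  0.49  0.83  0.1 ]
d [ 0.1 -2.3  1.6] spin -0.5 rows>= 1
```

Request:
{"name": "step_arm", "arguments": {"targets": [[0,-2,1,0,0.4],[0,-2,1,0,0.6],[0,-2,1,0,0.85],[0,-2,1,0,0.85],[0,-2,1,0,0.85],[0,-2,1,0,0.85],[0,-2,1,0,0.85]]}}

```text
t: 11.37
eef_pos: [0.6169, -0.31, 0.0264]
tool_rot: [0.0, 0.999, 0.045, 0.001]
contact_force: [-1.3, 0.9, 6.0]
gripper_width: 0.23
```

Run:
```python
from h import *
st(); c=cam('wrist'); save('w9',c)
```

```text
t 11.37 p [ 0.6169 -0.31    0.0264] F [-1.3  0.9  6. ] w 0.23 x [0.996 0.089 0.001] z [ 0.001 -0.001 -1.   ] q [ 0.71  0.81 -0.5   1.63  0.49  0.83  0.09]
```

View pics/w9.png

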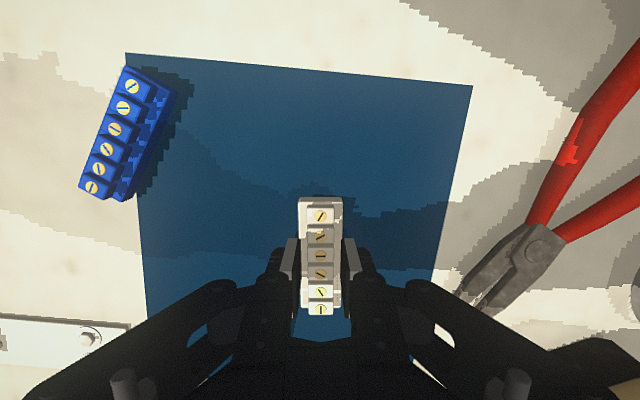

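Run:
```python
from h import *
plan(.6169,-.31,.27); plan(.622,.0587,.27,-88.9)
```

```text
d [ 3.000e-01  2.000e-01 -2.435e+02] spin 0 rows>= 6
d [  38.2 -366.6 -243.7] spin -86.0 rows>= 13
```

Request:
{"name": "step_arm", "arguments": {"targets": [[0,0,-15,0,0.85],[0,0,-45,0,0.85],[0,0,-80,0,0.85],[0,0,-115,0,0.85],[0,0,-150,0,0.85],[0,0,-185,0,0.85],[0,0,-220,0,0.85],[0,0,-244,0,0.85],[0,0,-244,0,0.85]]}}

```text
t: 12.17
eef_pos: [0.6188, -0.3102, 0.2772]
tool_rot: [0.002, 0.999, 0.045, 0.005]
contact_force: [0.2, 0.4, -0.5]
gripper_width: 0.232
```

Request:
{"name": "step_arm", "arguments": {"targets": [[2,-20,0,6,0.85],[4,-45,0,13,0.85],[6,-70,0,20,0.85],[9,-95,0,27,0.85],[12,-120,0,34,0.85],[15,-145,0,41,0.85],[18,-170,0,48,0.85],[21,-195,0,55,0.85],[24,-220,0,62,0.85],[27,-245,0,69,0.85],[30,-270,0,76,0.85],[33,-295,0,83,0.85],[36,-320,0,90,0.85],[38,-345,0,94,0.85],[38,-367,0,94,0.85],[38,-367,0,94,0.85],[38,-367,0,94,0.85]]}}

```text
t: 13.58
eef_pos: [0.6207, 0.0611, 0.2695]
tool_rot: [-0.0, 0.715, -0.699, -0.0]
contact_force: [-0.5, -0.9, -1.0]
gripper_width: 0.231
```

Run:
```python
from h import *
st(); c=cam('wrist'); save('w10',c); plan(.6215,.0587,.12,-88.9)
```

```text
t 13.58 p [0.6207 0.0611 0.2695] F [-0.5 -0.9 -1. ] w 0.231 x [ 0.023 -1.    -0.   ] z [-0.  0. -1.] q [ 0.09  0.41 -0.39  1.65  0.17  1.12 -1.89]
d [  0.3  -0.6 149.4] spin 0.1 rows>= 4
```

View pics/w10.png

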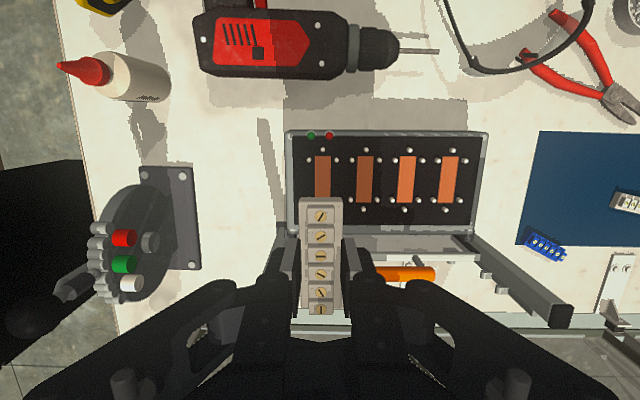

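```bash
cat >> h.py <<'E'
def avg(n=8):
    L=[]
    for i in range(n):
        bot.read_camera('top'); o=bot.get_obs(); L.append(np.r_[o['eef_pos'],rot(o)[:,0]])
    L=np.array(L); print('avg p',L[:,:3].mean(0).round(4),'sd',L[:,:3].std(0).round(4),'yaw',np.degrees(np.arctan2(L[:,4].mean(),L[:,3].mean())).round(2)); return L.mean(0)
def aplan(x,y,z,yaw=None,n=8):
    L=avg(n); R=rot(bot.get_obs()); d=R.T@(np.array([x,y,z])-L[:3])*1000
    s=0 if yaw is None else (np.degrees(np.arctan2(L[4],L[3]))-yaw+90)%180-90
    print('d',d.round(1),'spin',round(s,1))
E
python3 - <<'E'
from h import *
aplan(.6215,.0587,.12,-88.9)
E
```

```text
avg p [0.6213 0.0578 0.2693] sd [0.0001 0.0004 0.    ] yaw -88.97
d [ -0.9  -0.2 149.3] spin -0.1
```

Request:
{"name": "step_arm", "arguments": {"targets": [[-1,0,35,0,0.85],[-1,0,70,0,0.85],[-1,0,105,0,0.85],[-1,0,135,0,0.85],[-1,0,149,0,0.85],[-1,0,149,0,0.85],[-1,0,149,0,0.85],[-1,0,149,0,0.85],[-1,0,149,0,0.85]]}}

```text
t: 14.78
eef_pos: [0.6229, 0.0604, 0.1227]
tool_rot: [-0.002, 0.714, -0.7, 0.001]
contact_force: [-0.5, -0.9, 0.4]
gripper_width: 0.235
```

Run:
```python
from h import *
aplan(.6215,.0587,.082,-88.9,5); c=cam('wrist'); save('w11',c,(220,130,460,330),3.3)
hsv=cv2.cvtColor(c['frame'],cv2.COLOR_RGB2HSV);P=cloud(c)
m=((hsv[...,0]>5)&(hsv[...,0]<14)&(hsv[...,1]>110)&(hsv[...,2]>60)).astype(np.uint8)
for k in cv2.findContours(m,cv2.RETR_EXTERNAL,cv2.CHAIN_APPROX_NONE)[0]:
    if cv2.contourArea(k)>120:
        k=k[:,0].astype(float); r=cv2.minAreaRect(onz(c,k,.056)[:,:2].astype(np.float32)*1000)
        print(k.mean(0).round(),np.round(r[0],1),np.round(r[1],1),round(r[2],1))
# held strip cloud
q=P[180:330,280:360].reshape(-1,3); q=q[(q[:,2]>.095)&(q[:,2]<.125)&(abs(q[:,0]-.62)<.04)&(abs(q[:,1]-.058)<.0115)]
q=q[np.isfinite(q[:,0])]; r=cv2.minAreaRect(np.float32(q[:,:2]*1000)); print(r,q[:,2].max())
```

```text
avg p [0.6222 0.0602 0.1218] sd [0.0003 0.0001 0.0005] yaw -88.89
d [ 1.5  0.8 39.8] spin 0.0
[536. 225.] [624.8 -85.3] [54.5 18.9] 1.1
[466. 225.] [623.9 -37.5] [54.3 19.1] 1.2
[394. 225.] [622.9  10.6] [54.2 18.7] 1.1
[322. 192.] [646.   59.1] [ 6.  18.2] 1.2
((623.705078125, 58.011138916015625), (22.927656173706055, 60.64458084106445), 89.78260040283203) 0.1249802089297846
```

View pics/w11.png

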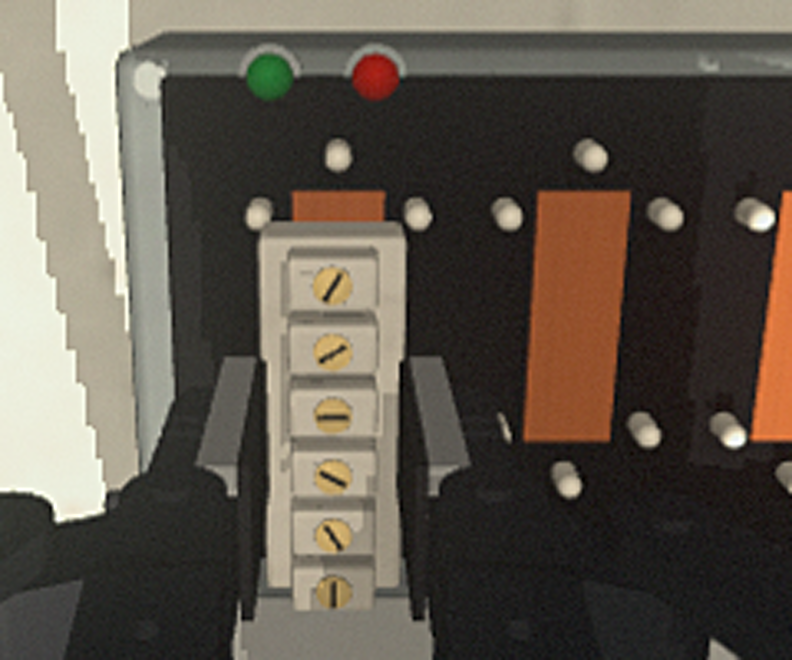

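```bash
cat >> h.py <<'E'
def held(c,x,y,zlo):
    """outline of a white strip near x,y above zlo"""
    P=cloud(c); hsv=cv2.cvtColor(c['frame'],cv2.COLOR_RGB2HSV)
    k=(hsv[...,1]<75)&(hsv[...,2]>95)&(P[...,2]>zlo)&(P[...,2]<zlo+.035)&(abs(P[...,0]-x)<.045)&(abs(P[...,1]-y)<.022)
    k=cv2.morphologyEx(k.astype(np.uint8),cv2.MORPH_OPEN,np.ones((3,3),np.uint8))>0
    q=P[k]; r=cv2.minAreaRect(np.float32(q[:,:2]*1000)); print('strip',np.round(r[0],1),np.round(r[1],1),round(r[2],1),'z',np.percentile(q[:,2],[2,98]).round(4),len(q))
E
python3 - <<'E'
from h import *
c=cam('wrist'); held(c,.622,.059,.095); avg(3)
E
```

```text
strip [623.4  62.3] [60.6 27.4] 1.9 z [0.0998 0.1121] 4126
avg p [0.6213 0.0601 0.1204] sd [0.     0.     0.0001] yaw -88.88
```

Run:
```python
from h import *
c=cam('wrist'); P=cloud(c)
q=P[(P[...,2]>.1085)&(P[...,2]<.116)&(abs(P[...,0]-.622)<.035)&(abs(P[...,1]-.059)<.009)]
r=cv2.minAreaRect(np.float32(q[:,:2]*1000)); print(r,len(q))
q=P[(P[...,2]>.1085)&(P[...,2]<.116)&(abs(P[...,0]-.622)<.035)&(abs(P[...,1]-.059)<.016)]
print(np.histogram(q[:,1],20))
```

```text
((623.0711669921875, 59.611236572265625), (58.45603561401367, 12.971623420715332), 1.1471186876296997) 2498
(array([ 23,  22,  22,  51,  22,  10, 209, 312, 305, 315, 309, 313, 303,
       310, 112,   0,  55,  24,  22,  23]), array([0.04326072, 0.04484516, 0.0464296 , 0.04801404, 0.04959848,
       0.05118292, 0.05276736, 0.0543518 , 0.05593623, 0.05752067,
       0.05910511, 0.06068955, 0.06227399, 0.06385843, 0.06544287,
       0.06702731, 0.06861175, 0.07019619, 0.07178063, 0.07336506,
       0.0749495 ]))
```

Request:
{"name": "step_arm", "arguments": {"targets": [[1,1,0,0,0.85],[1,1,0,0,0.85],[1,1,0,0,0.85],[1,1,10,0,0.85],[1,1,20,0,0.85],[1,1,27,0,0.85],[1,1,32,0,0.85],[1,1,36,0,0.85],[1,1,38,0,0.85],[1,1,38,0,0.85],[1,1,38,0,0.85],[1,1,38,0,0.85]]}}

```text
t: 16.33
eef_pos: [0.6202, 0.0591, 0.0824]
tool_rot: [0.0, 0.714, -0.7, -0.0]
contact_force: [-2.4, -0.3, 3.9]
gripper_width: 0.236
```

Run:
```python
from h import *
st(); avg(4); c=cam('wrist'); save('w12',c,(220,130,460,330),3.3);P=cloud(c)
q=P[(P[...,2]>.0695)&(P[...,2]<.08)&(abs(P[...,0]-.622)<.035)&(abs(P[...,1]-.059)<.009)]
r=cv2.minAreaRect(np.float32(q[:,:2]*1000)); print(r,len(q),np.median(q[:,2]))
```

```text
t 16.33 p [0.6202 0.0591 0.0824] F [-2.4 -0.3  3.9] w 0.236 x [ 0.02 -1.    0.  ] z [-0. -0. -1.] q [ 0.05  0.61 -0.34  1.79  0.27  0.78 -1.97]
avg p [0.6202 0.0591 0.0824] sd [0. 0. 0.] yaw -88.87
((622.0242919921875, 58.655555725097656), (58.51365661621094, 12.987531661987305), 1.1212522983551025) 2678 0.07267523710867492
```

View pics/w12.png

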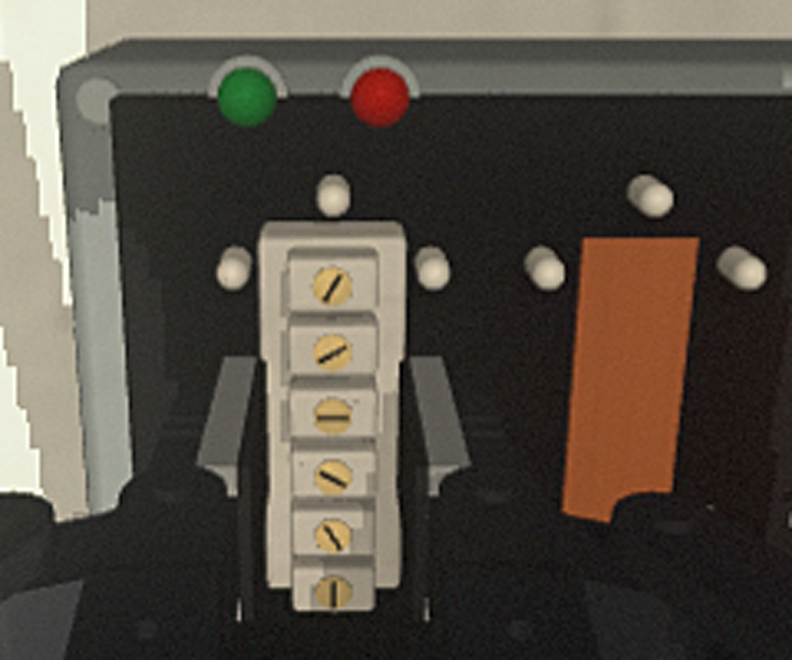

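Request:
{"name": "step_arm", "arguments": {"targets": [[0,0,0,0,0.72],[0,0,0,0,0.65],[0,0,0,0,0.6],[0,0,0,0,0.58],[0,0,0,0,0.58],[0,0,-10,0,0.58],[0,0,-30,0,0.58],[0,0,-60,0,0.58],[0,0,-95,0,0.5],[0,0,-130,0,0.4],[0,0,-165,0,0.4],[0,0,-187,0,0.4],[0,0,-187,0,0.4],[0,0,-187,0,0.4],[0,0,-187,0,0.4]]}}

```text
t: 17.83
eef_pos: [0.6198, 0.0589, 0.2689]
tool_rot: [0.0, 0.714, -0.7, -0.0]
contact_force: [-0.5, -0.2, -0.4]
gripper_width: 0.597
```

```bash
cat >> h.py <<'E'
def towers(c,x,y,ztop,dx=.04,dy=.012):
    P=cloud(c);q=P[(P[...,2]>ztop-.004)&(P[...,2]<ztop+.004)&(abs(P[...,0]-x)<dx)&(abs(P[...,1]-y)<dy)]
    if len(q)<20: print('none',len(q)); return
    r=cv2.minAreaRect(np.float32(q[:,:2]*1000)); print('towers',np.round(r[0],1),np.round(r[1],1),round(r[2],1),'z',np.median(q[:,2]).round(4),len(q))
E
python3 - <<'E'
from h import *
st(); c=cam('wrist'); save('w13',c); towers(c,.622,.0587,.073); strips(c)
plan(.5876,-.372,.27,-11.1);plan(.5876,-.372,.12,-11.1)
E
```

```text
t 17.83 p [0.6198 0.0589 0.2689] F [-0.5 -0.2 -0.4] w 0.597 x [ 0.02 -1.    0.  ] z [-0.001 -0.    -1.   ] q [ 0.1   0.41 -0.39  1.65  0.17  1.12 -1.89]
towers [622.3  58.7] [58.  12.9] 1.7 z 0.0726 536
px [627. 201.] cloudrect [ 589.7 -361.1] [41.8 22. ] short-side yaw -10.9 zmax 0.0173
px [623. 104.] cloudrect [ 715.9 -311.4] [64.6 27.6] short-side yaw -34.5 zmax 0.0128
px [556.  36.] cloudrect [ 786.8 -208.2] [ 3.6 26.8] short-side yaw 53.8 zmax 0.0327
px [630.  14.] cloudrect [ 808.9 -292.6] [32.4 30.6] short-side yaw -80.8 zmax 0.0201
d [430.1  40.4  -1.6] spin -77.8 rows>= 11
d [430.   40.  148.4] spin -77.8 rows>= 11
```

View pics/w13.png

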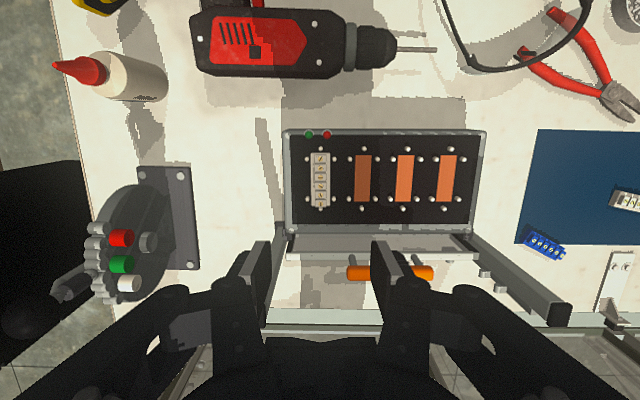

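Request:
{"name": "step_arm", "arguments": {"targets": [[40,0,0,-7,0.4],[80,0,0,-14,0.4],[120,0,0,-21,0.4],[160,5,0,-28,0.4],[200,10,0,-35,0.4],[240,15,0,-42,0.4],[280,20,0,-49,0.4],[320,25,20,-56,0.4],[360,30,50,-63,0.4],[395,35,80,-70,0.4],[430,40,100,-78,0.4],[430,40,130,-78,0.4],[430,40,148,-78,0.4],[430,40,148,-78,0.4],[430,40,148,-78,0.4],[430,40,148,-78,0.4],[430,40,148,-78,0.4]]}}

```text
t: 19.3
eef_pos: [0.5905, -0.3707, 0.1234]
tool_rot: [0.0, 0.996, -0.094, 0.001]
contact_force: [0.5, 0.4, 0.6]
gripper_width: 0.597
```

Run:
```python
from h import *
c=cam('wrist'); save('w14',c); strips(c); aplan(.5876,-.372,.026,-11.1,4)
```

```text
px [297. 276.] cloudrect [ 559.2 -433.3] [60.5 22. ] short-side yaw -7.0 zmax 0.0177
px [315. 205.] cloudrect [ 587.2 -371.2] [59.4 22. ] short-side yaw -10.7 zmax 0.0178
px [466. 100.] cloudrect [ 715.2 -312.2] [64.9 26.7] short-side yaw -32.0 zmax 0.0129
px [617.  67.] cloudrect [ 827.4 -307.7] [31.8 34.7] short-side yaw 88.0 zmax 0.0146
px [607.  73.] cloudrect [ 818.5 -313. ] [48.1 71.9] short-side yaw 13.7 zmax 0.0208
avg p [ 0.5897 -0.3714  0.1229] sd [0.0003 0.0002 0.0003] yaw -10.83
d [-2.1  0.9 96.9] spin 0.3
```

View pics/w14.png

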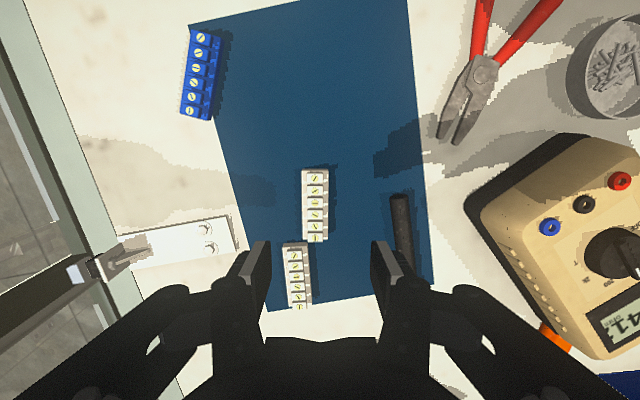

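Request:
{"name": "step_arm", "arguments": {"targets": [[-2,0,30,0,0.4],[-2,0,60,0,0.4],[-2,0,80,0,0.4],[-2,0,90,0,0.4],[-2,0,96,0,0.4],[-2,0,96,0,0.4],[-2,0,96,0,0.4],[-2,0,96,0,0.4],[-2,0,96,0,0.6],[-2,0,96,0,0.85],[-2,0,96,0,0.85],[-2,0,96,0,0.85],[-2,0,96,0,0.85],[-2,0,96,0,0.85],[-2,0,96,0,0.85]]}}

```text
t: 20.8
eef_pos: [0.5875, -0.3717, 0.0266]
tool_rot: [0.0, 0.995, -0.095, 0.001]
contact_force: [-1.2, -0.4, 6.9]
gripper_width: 0.24
```

Run:
```python
from h import *
st(); c=cam('wrist'); save('w15',c); aplan(.623,.0107,.27,-88.9,3)
```

```text
t 20.8 p [ 0.5875 -0.3717  0.0266] F [-1.2 -0.4  6.9] w 0.24 x [ 0.982 -0.189  0.002] z [ 0.001 -0.001 -1.   ] q [ 0.78  0.8  -0.45  1.62  0.44  0.82 -0.05]
avg p [ 0.5875 -0.3716  0.0265] sd [0. 0. 0.] yaw -10.88
d [ -36.9 -382.  -243.8] spin 78.0
```

View pics/w15.png

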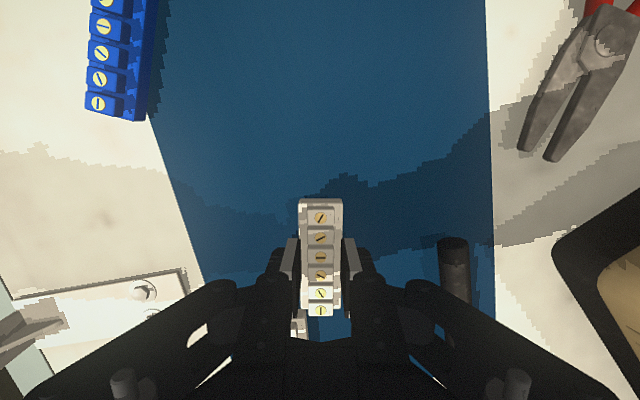

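Request:
{"name": "step_arm", "arguments": {"targets": [[0,0,-15,0,0.85],[0,0,-45,0,0.85],[0,0,-80,0,0.85],[0,0,-115,0,0.85],[0,0,-150,0,0.85],[0,0,-185,0,0.85],[0,0,-220,0,0.85],[0,0,-244,0,0.85],[0,0,-244,0,0.85]]}}

```text
t: 21.75
eef_pos: [0.5894, -0.3719, 0.2773]
tool_rot: [0.002, 0.995, -0.095, 0.005]
contact_force: [0.2, 0.1, 0.0]
gripper_width: 0.238
```

Request:
{"name": "step_arm", "arguments": {"targets": [[-2,-25,0,5,0.85],[-4,-50,0,10,0.85],[-7,-75,0,15,0.85],[-9,-100,0,20,0.85],[-11,-125,0,26,0.85],[-13,-150,0,31,0.85],[-16,-175,0,36,0.85],[-19,-200,0,41,0.85],[-22,-230,0,47,0.85],[-25,-260,0,53,0.85],[-28,-290,0,59,0.85],[-31,-320,0,65,0.85],[-34,-350,0,71,0.85],[-37,-375,0,78,0.85],[-37,-382,0,78,0.85],[-37,-382,0,78,0.85],[-37,-382,0,78,0.85],[-37,-382,0,78,0.85],[-37,-382,0,78,0.85]]}}

```text
t: 23.33
eef_pos: [0.6225, 0.0084, 0.2692]
tool_rot: [0.0, 0.713, -0.701, 0.0]
contact_force: [-0.1, -1.2, -0.3]
gripper_width: 0.234
```

Run:
```python
from h import *
st(); aplan(.622,.0107,.12,-88.9,3)
c=cam('wrist'); save('w16',c); towers(c,.622,.0587,.073)
```

```text
t 23.33 p [0.6225 0.0084 0.2692] F [-0.1 -1.2 -0.3] w 0.234 x [ 0.017 -1.     0.001] z [-0.    -0.001 -1.   ] q [ 0.17  0.41 -0.38  1.65  0.17  1.12 -1.81]
avg p [0.6225 0.009  0.2692] sd [0.     0.0003 0.    ] yaw -88.99
d [ -1.7   0.4 149.2] spin -0.1
towers [622.7  58.7] [57.2 13.3] 1.5 z 0.0727 543
```

View pics/w16.png

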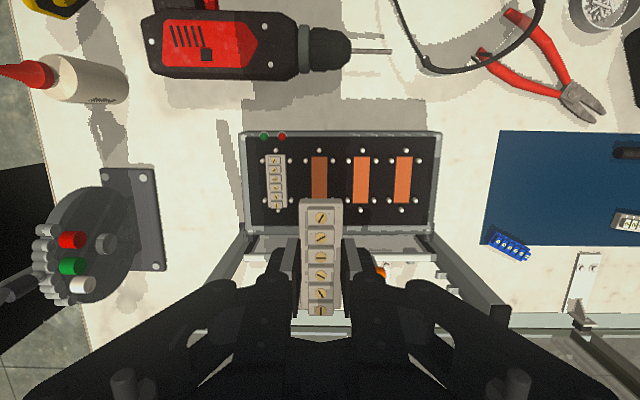

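Request:
{"name": "step_arm", "arguments": {"targets": [[-1,0,35,0,0.85],[-1,0,70,0,0.85],[-1,0,105,0,0.85],[-1,0,135,0,0.85],[-1,0,149,0,0.85],[-1,0,149,0,0.85],[-1,0,149,0,0.85],[-1,0,149,0,0.85],[-1,0,149,0,0.85],[-1,0,149,0,0.85],[-1,0,149,0,0.85]]}}

```text
t: 24.45
eef_pos: [0.6233, 0.0119, 0.1217]
tool_rot: [-0.001, 0.714, -0.7, 0.001]
contact_force: [-1.3, 0.8, -0.9]
gripper_width: 0.235
```

```bash
cat >> h.py <<'E'
def copper(c):
    hsv=cv2.cvtColor(c['frame'],cv2.COLOR_RGB2HSV)
    m=((hsv[...,0]>5)&(hsv[...,0]<14)&(hsv[...,1]>110)&(hsv[...,2]>60)).astype(np.uint8)
    for k in cv2.findContours(m,cv2.RETR_EXTERNAL,cv2.CHAIN_APPROX_NONE)[0]:
        if cv2.contourArea(k)>120:
            k=k[:,0].astype(float); r=cv2.minAreaRect(onz(c,k,.056)[:,:2].astype(np.float32)*1000)
            print(k.mean(0).round(),np.round(r[0],1),np.round(r[1],1),round(r[2],1))
E
python3 - <<'E'
from h import *
L=avg(4); c=cam('wrist'); copper(c); towers(c,.622,L[1],L[2]-.0085,dy=.009)
E
```

```text
avg p [0.6228 0.0118 0.121 ] sd [0.0002 0.     0.0003] yaw -88.88
[465. 225.] [624.5 -85.5] [54.9 19.1] 1.2
[394. 225.] [623.6 -37.3] [54.8 18.8] 1.3
[322. 192.] [646.3  11.2] [ 7.3 17.5] 1.2
towers [623.8  11.3] [58.2 13. ] 1.2 z 0.1108 2550
```

Request:
{"name": "step_arm", "arguments": {"targets": [[0.5,0.6,0,0,0.85],[0.5,0.6,0,0,0.85],[0.5,0.6,0,0,0.85],[0.5,0.6,10,0,0.85],[0.5,0.6,20,0,0.85],[0.5,0.6,27,0,0.85],[0.5,0.6,32,0,0.85],[0.5,0.6,36,0,0.85],[0.5,0.6,38,0,0.85],[0.5,0.6,38,0,0.85],[0.5,0.6,38,0,0.85],[0.5,0.6,38,0,0.85]]}}

```text
t: 25.7
eef_pos: [0.6216, 0.0114, 0.0825]
tool_rot: [0.0, 0.714, -0.7, -0.0]
contact_force: [-2.7, -0.4, 5.7]
gripper_width: 0.233
```

Run:
```python
from h import *
st(); L=avg(3); c=cam('wrist'); save('w17',c,(220,130,460,330),3.3); towers(c,.622,L[1],.0727,dy=.009)
```

```text
t 25.7 p [0.6216 0.0114 0.0825] F [-2.7 -0.4  5.7] w 0.233 x [ 0.02 -1.    0.  ] z [-0.001 -0.    -1.   ] q [ 0.13  0.61 -0.33  1.8   0.27  0.78 -1.9 ]
avg p [0.6216 0.0114 0.0825] sd [0. 0. 0.] yaw -88.87
towers [622.5  10.9] [58.9 13. ] 1.2 z 0.0726 2773
```

View pics/w17.png

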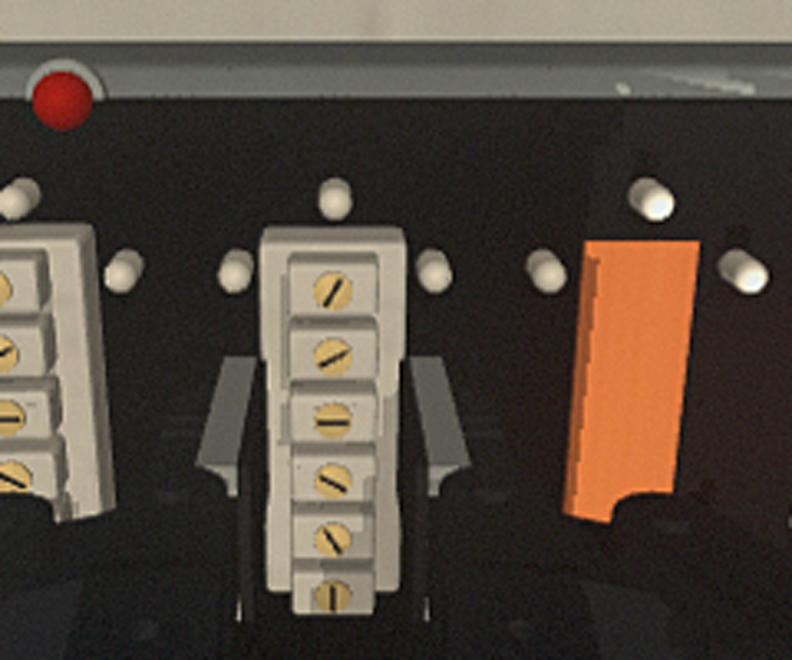

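Seated. Release and rise.

Request:
{"name": "step_arm", "arguments": {"targets": [[0,0,0,0,0.72],[0,0,0,0,0.65],[0,0,0,0,0.62],[0,0,0,0,0.6],[0,0,0,0,0.6],[0,0,-10,0,0.6],[0,0,-30,0,0.6],[0,0,-60,0,0.6],[0,0,-95,0,0.5],[0,0,-130,0,0.4],[0,0,-165,0,0.4],[0,0,-187,0,0.4],[0,0,-187,0,0.4],[0,0,-187,0,0.4],[0,0,-187,0,0.4]]}}

```text
t: 27.15
eef_pos: [0.6214, 0.0112, 0.2689]
tool_rot: [0.0, 0.714, -0.7, -0.0]
contact_force: [-0.6, -1.0, -0.5]
gripper_width: 0.598
```

Run:
```python
from h import *
st(); c=cam('wrist'); save('w18',c); towers(c,.622,.0587,.073);towers(c,.6228,.0107,.073); copper(c)
t=cam('top'); save('top2',t,(340,140,500,230),5); 
plan(.5593,-.4335,.12,-7)
```

```text
t 27.15 p [0.6214 0.0112 0.2689] F [-0.6 -1.  -0.5] w 0.598 x [ 0.02 -1.    0.  ] z [-0.001 -0.    -1.   ] q [ 0.17  0.4  -0.39  1.65  0.17  1.12 -1.81]
towers [622.7  58.7] [57.2 13.2] 1.5 z 0.0727 560
towers [622.9  10.9] [58.1 12.4] 1.5 z 0.0727 530
[335. 273.] [501.5 -10. ] [21.2 85.8] 1.2
[404. 178.] [624.6 -85.1] [55.  19.3] 1.0
[362. 178.] [623.6 -37. ] [54.9 19.2] 1.2
d [443.3  70.1 148.1] spin -81.9 rows>= 12
```

View pics/top2.png

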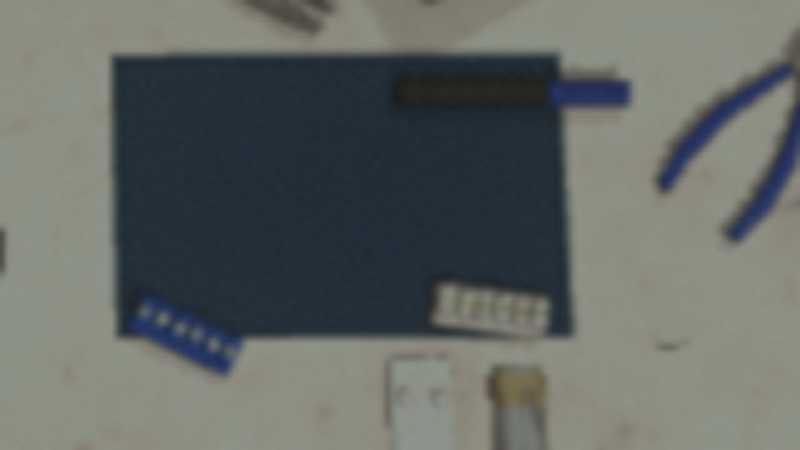

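View pics/w18.png

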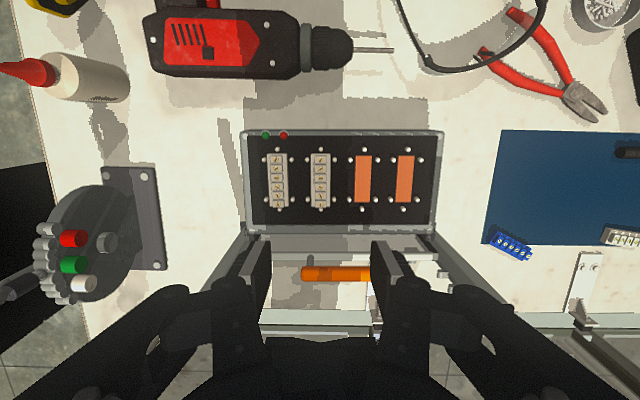

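Request:
{"name": "step_arm", "arguments": {"targets": [[40,0,0,-7,0.4],[80,0,0,-14,0.4],[120,0,0,-21,0.4],[160,5,0,-28,0.4],[200,10,0,-35,0.4],[240,15,0,-42,0.4],[280,20,0,-49,0.4],[320,35,0,-56,0.4],[360,50,10,-63,0.4],[400,60,30,-70,0.4],[440,70,60,-77,0.4],[440,75,90,-82,0.4],[440,75,100,-82,0.4],[440,75,100,-82,0.4],[440,75,100,-82,0.4],[440,75,100,-82,0.4],[440,75,100,-82,0.4],[440,75,100,-82,0.4]]}}

```text
t: 28.75
eef_pos: [0.5573, -0.4291, 0.1715]
tool_rot: [0.001, 0.998, -0.059, 0.001]
contact_force: [0.8, 0.1, 0.2]
gripper_width: 0.6
```

Run:
```python
from h import *
c=cam('wrist'); save('w19',c); strips(c); avg(3)
```

```text
px [296. 185.] cloudrect [ 535.7 -422.6] [59.6 21.6] short-side yaw -8.8 zmax 0.0178
px [481.  44.] cloudrect [ 712.8 -315.9] [55.4 26.6] short-side yaw -32.1 zmax 0.0128
px [618.  17.] cloudrect [ 830.7 -309.1] [29.4 39.5] short-side yaw 86.9 zmax 0.0147
avg p [ 0.5563 -0.4297  0.1704] sd [0.0003 0.0001 0.0003] yaw -6.84
```

View pics/w19.png

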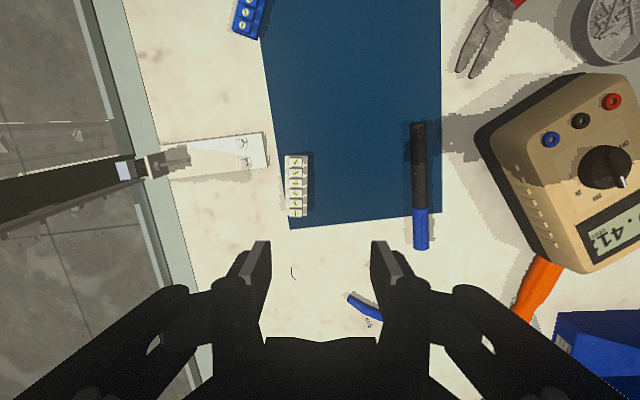

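Run:
```python
from h import *
aplan(.5357,-.423,.0265,-8.8,3)
```

```text
avg p [ 0.5557 -0.43    0.1697] sd [0.0001 0.     0.0001] yaw -6.87
d [-20.7  -4.6 143.2] spin 1.9
```

Request:
{"name": "step_arm", "arguments": {"targets": [[-10,-4,20,1.9,0.4],[-20.5,-4.5,45,1.9,0.4],[-20.5,-4.5,70,1.9,0.4],[-20.5,-4.5,85,1.9,0.4],[-20.5,-4.5,100,1.9,0.4],[-20.5,-4.5,110,1.9,0.4],[-20.5,-4.5,110,1.9,0.4],[-20.5,-4.5,110,1.9,0.4],[-20.5,-4.5,110,1.9,0.4]]}}

```text
t: 29.85
eef_pos: [0.5368, -0.4235, 0.0605]
tool_rot: [0.0, 0.997, -0.076, 0.001]
contact_force: [-0.2, 0.0, 0.0]
gripper_width: 0.601
```

Run:
```python
from h import *
st(); c=cam('wrist'); strips(c); save('w20',c); aplan(.5357,-.423,.0265,-8.8,3)
```

```text
t 29.85 p [ 0.5368 -0.4235  0.0605] F [-0.2  0.   0. ] w 0.601 x [ 0.988 -0.152  0.002] z [ 0.002 -0.001 -1.   ] q [ 0.9   0.75 -0.47  1.64  0.42  0.86  0.1 ]
px [316. 231.] cloudrect [ 535.3 -422.9] [60.6 21.6] short-side yaw -8.0 zmax 0.0177
px [619.  31.] cloudrect [ 707.8 -335.3] [18.9  9.9] short-side yaw -43.3 zmax 0.0128
px [594.  21.] cloudrect [ 697.1 -328.9] [17.7  9.5] short-side yaw -27.6 zmax 0.0099
avg p [ 0.5365 -0.4235  0.0605] sd [0.0001 0.     0.0001] yaw -8.78
d [-0.9 -0.4 34. ] spin 0.0
```

View pics/w20.png

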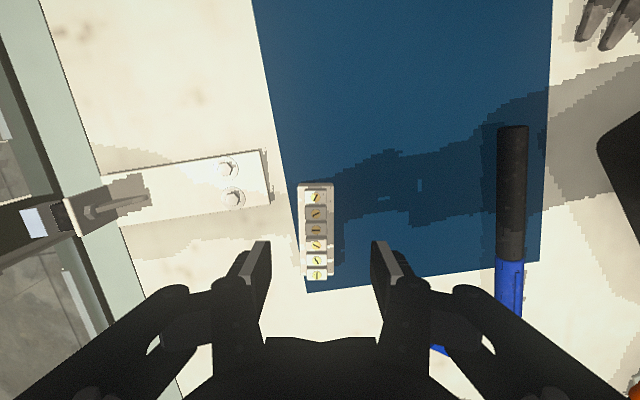

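Request:
{"name": "step_arm", "arguments": {"targets": [[-1,-0.4,15,0,0.4],[-1,-0.4,27,0,0.4],[-1,-0.4,34,0,0.4],[-1,-0.4,34,0,0.4],[-1,-0.4,34,0,0.4],[-1,-0.4,34,0,0.4],[-1,-0.4,34,0,0.6],[-1,-0.4,34,0,0.85],[-1,-0.4,34,0,0.85],[-1,-0.4,34,0,0.85],[-1,-0.4,34,0,0.85],[-1,-0.4,34,0,0.85],[-1,-0.4,34,0,0.85]]}}

```text
t: 31.13
eef_pos: [0.5353, -0.4228, 0.0261]
tool_rot: [0.0, 0.997, -0.077, 0.001]
contact_force: [-1.0, 0.2, 6.2]
gripper_width: 0.238
```

Run:
```python
from h import *
st(); aplan(.6228,-.0852,.27,-88.9,3)
```

```text
t 31.13 p [ 0.5353 -0.4228  0.0261] F [-1.   0.2  6.2] w 0.238 x [ 0.988 -0.153  0.001] z [ 0.001 -0.001 -1.   ] q [ 0.89  0.79 -0.45  1.65  0.45  0.8   0.08]
avg p [ 0.5354 -0.4228  0.0261] sd [0. 0. 0.] yaw -8.78
d [  35.2 -346.9 -244.1] spin 80.1
```

Request:
{"name": "step_arm", "arguments": {"targets": [[0,0,-15,0,0.85],[0,0,-45,0,0.85],[0,0,-80,0,0.85],[0,0,-115,0,0.85],[0,0,-150,0,0.85],[0,0,-185,0,0.85],[0,0,-220,0,0.85],[0,0,-244,0,0.85],[0,0,-244,0,0.85]]}}

```text
t: 32.03
eef_pos: [0.5372, -0.4234, 0.2769]
tool_rot: [0.003, 0.997, -0.077, 0.004]
contact_force: [0.9, 0.4, 0.3]
gripper_width: 0.235
```

Request:
{"name": "step_arm", "arguments": {"targets": [[5,-25,0,5,0.85],[10,-50,0,10,0.85],[15,-75,0,15,0.85],[20,-100,0,20,0.85],[25,-125,0,26,0.85],[30,-150,0,32,0.85],[35,-175,0,38,0.85],[35,-200,0,44,0.85],[35,-230,0,50,0.85],[35,-260,0,56,0.85],[35,-290,0,62,0.85],[35,-320,0,68,0.85],[35,-347,0,74,0.85],[35,-347,0,80,0.85],[35,-347,0,80,0.85],[35,-347,0,80,0.85],[35,-347,0,80,0.85],[35,-347,0,80,0.85],[35,-347,0,80,0.85]]}}

```text
t: 33.62
eef_pos: [0.6221, -0.0864, 0.2692]
tool_rot: [0.0, 0.714, -0.7, -0.0]
contact_force: [0.2, 0.0, -0.2]
gripper_width: 0.236
```

Run:
```python
from h import *
st(); aplan(.623,-.0852,.12,-88.9,3)
c=cam('wrist'); save('w21',c); towers(c,.622,.0587,.073);towers(c,.622,.0107,.073);copper(c)
```

```text
t 33.62 p [ 0.6221 -0.0864  0.2692] F [ 0.2  0.  -0.2] w 0.236 x [ 0.021 -1.     0.   ] z [-0. -0. -1.] q [ 0.31  0.41 -0.37  1.64  0.16  1.12 -1.65]
avg p [ 0.6222 -0.0859  0.2692] sd [0.     0.0002 0.    ] yaw -88.81
d [ -0.7  -0.8 149.2] spin 0.1
towers [622.6  58.8] [57.3 13.8] 1.9 z 0.0727 583
towers [622.9  11. ] [58.1 13.5] 1.0 z 0.0727 549
[236. 272.] [501.   17.4] [21.2 76. ] 1.4
[320. 176.] [626.  -85.4] [50.2 18.1] 0.8
[278. 178.] [623.7 -37.2] [54.9 18.6] 1.2
```

View pics/w21.png

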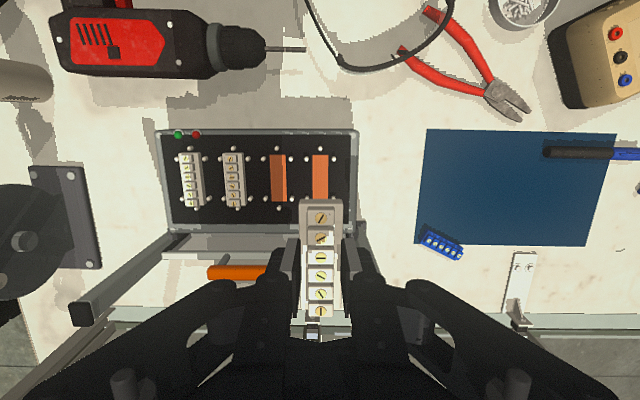

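Request:
{"name": "step_arm", "arguments": {"targets": [[0,0,35,0,0.85],[0,0,70,0,0.85],[0,0,105,0,0.85],[0,0,135,0,0.85],[0,0,149,0,0.85],[0,0,149,0,0.85],[0,0,149,0,0.85],[0,0,149,0,0.85],[0,0,149,0,0.85],[0,0,149,0,0.85],[0,0,149,0,0.85]]}}

```text
t: 34.73
eef_pos: [0.6232, -0.0851, 0.1217]
tool_rot: [-0.001, 0.715, -0.7, 0.001]
contact_force: [-0.2, -0.1, 0.3]
gripper_width: 0.237
```

Run:
```python
from h import *
L=avg(6); c=cam('wrist'); copper(c); towers(c,.622,L[1],L[2]-.0085,dy=.009)
```

```text
avg p [ 0.6226 -0.085   0.1208] sd [0.0002 0.     0.0003] yaw -88.78
[320. 191.] [647.1 -84.6] [ 9.3 18.1] 1.3
[248. 222.] [623.4 -37.3] [54.5 18.4] 1.1
towers [623.1 -85.5] [59.1 13. ] 1.3 z 0.111 2609
```

Request:
{"name": "step_arm", "arguments": {"targets": [[0,-1.2,0,0,0.85],[0,-1.2,0,0,0.85],[0,-1.2,0,0,0.85],[0,-1.2,10,0,0.85],[0,-1.2,20,0,0.85],[0,-1.2,27,0,0.85],[0,-1.2,32,0,0.85],[0,-1.2,36,0,0.85],[0,-1.2,38,0,0.85],[0,-1.2,38,0,0.85],[0,-1.2,38,0,0.85],[0,-1.2,38,0,0.85]]}}

```text
t: 36.08
eef_pos: [0.6237, -0.085, 0.0823]
tool_rot: [-0.0, 0.715, -0.7, 0.0]
contact_force: [-0.6, -0.4, -0.4]
gripper_width: 0.233
```

Run:
```python
from h import *
st(); L=avg(3); c=cam('wrist'); save('w22',c,(220,130,460,330),3.3); towers(c,.624,L[1],.0727,dy=.009)
```

```text
t 36.08 p [ 0.6237 -0.085   0.0823] F [-0.6 -0.4 -0.4] w 0.233 x [ 0.021 -1.     0.   ] z [ 0. -0. -1.] q [ 0.27  0.62 -0.32  1.78  0.26  0.78 -1.73]
avg p [ 0.6237 -0.085   0.0823] sd [0. 0. 0.] yaw -88.78
towers [624.5 -85.5] [59. 13.] 1.3 z 0.0729 2825
```

View pics/w22.png

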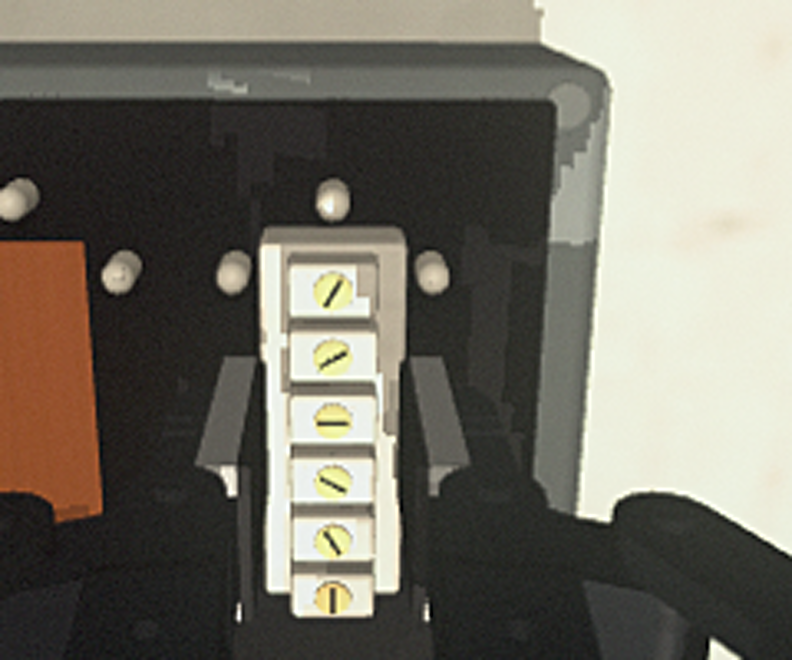

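Seated (top 72.9 mm). Release and rise.

Request:
{"name": "step_arm", "arguments": {"targets": [[0,0,0,0,0.72],[0,0,0,0,0.65],[0,0,0,0,0.62],[0,0,0,0,0.6],[0,0,0,0,0.6],[0,0,-10,0,0.6],[0,0,-30,0,0.6],[0,0,-60,0,0.6],[0,0,-95,0,0.5],[0,0,-130,0,0.4],[0,0,-165,0,0.4],[0,0,-187,0,0.4],[0,0,-187,0,0.4],[0,0,-187,0,0.4],[0,0,-187,0,0.4]]}}

```text
t: 37.53
eef_pos: [0.623, -0.085, 0.269]
tool_rot: [0.0, 0.715, -0.7, -0.0]
contact_force: [0.7, -0.5, -0.2]
gripper_width: 0.6
```

Run:
```python
from h import *
st(); c=cam('wrist'); save('w23',c); towers(c,.622,.0587,.073);towers(c,.6228,.0107,.073); towers(c,.6243,-.0852,.073)
t=cam('top'); save('top3',t,(140,130,500,245),2.2)
P=cloud(c); hsv=cv2.cvtColor(c['frame'],cv2.COLOR_RGB2HSV)
m=(hsv[...,0]>8)&(hsv[...,0]<20)&(hsv[...,1]>150)&(hsv[...,2]>90)&(P[...,2]>.09)
q=P[m]; q=q[(q[:,2]<.13)]; r=cv2.minAreaRect(np.float32(q[:,:2]*1000)); print('handle',r,np.percentile(q[:,2],95))
P=cloud(t); hsv=cv2.cvtColor(t['frame'],cv2.COLOR_RGB2HSV)
m=(hsv[...,0]>5)&(hsv[...,0]<25)&(hsv[...,1]>120)&(P[...,2]>.1)&(P[...,2]<.14)&(abs(P[...,0]-.53)<.04)&(abs(P[...,1])<.1)
q=P[m]; r=cv2.minAreaRect(np.float32(q[:,:2]*1000)); print('handle top',r,q[:,2].max())
knob(t,.549,.265)
```

```text
t 37.53 p [ 0.623 -0.085  0.269] F [ 0.7 -0.5 -0.2] w 0.6 x [ 0.021 -1.     0.   ] z [-0.001 -0.    -1.   ] q [ 0.31  0.41 -0.37  1.63  0.16  1.12 -1.65]
towers [622.5  59.1] [57.8 14. ] 1.4 z 0.0727 582
towers [623.1  10.9] [57.6 13.6] 1.8 z 0.0727 579
towers [625.2 -85.4] [57.  12.3] 1.4 z 0.0727 550
handle ((536.4336547851562, -15.403892517089844), (13.55424690246582, 87.78107452392578), 1.18503737449646) 0.12153540912055359
handle top ((532.0881958007812, -7.7875213623046875), (14.091592788696289, 72.32206726074219), 0.13114100694656372) 0.1275489791213023
knob 155 [0.54607609 0.26562647 0.21137565] ang -0.023417623596803272 0.0021518613961183744
```

View pics/w23.png

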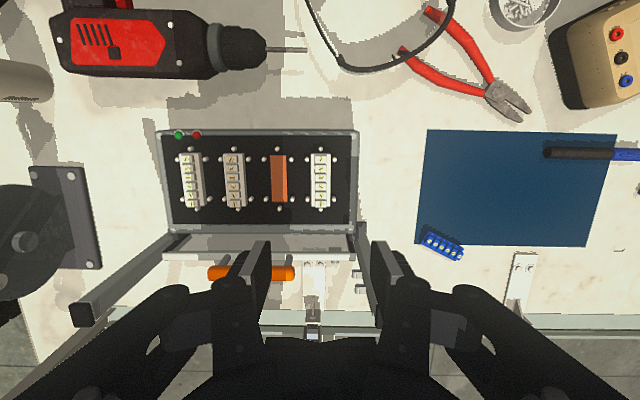

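View pics/top3.png

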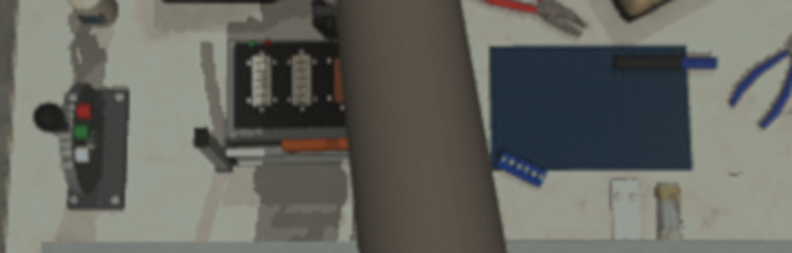

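Run:
```python
from h import *
aplan(.5364,-.0145,.23,1.1,3)
```

```text
avg p [ 0.6229 -0.085   0.2679] sd [0.0001 0.     0.0001] yaw -88.77
d [-72.3  84.9  38.1] spin -89.9
```

Request:
{"name": "step_arm", "arguments": {"targets": [[-10,10,0,-7,0.4],[-20,20,0,-14,0.4],[-30,30,0,-21,0.4],[-40,40,0,-28,0.4],[-50,50,0,-35,0.4],[-60,60,0,-42,0.4],[-72,70,0,-49,0.4],[-72,80,0,-56,0.4],[-72,85,10,-63,0.4],[-72,85,20,-70,0.4],[-72,85,30,-77,0.4],[-72,85,38,-84,0.4],[-72,85,38,-90,0.4],[-72,85,38,-90,0.4],[-72,85,38,-90,0.4],[-72,85,38,-90,0.4],[-72,85,38,-90,0.4],[-72,85,38,-90,0.4]]}}

```text
t: 39.28
eef_pos: [0.5372, -0.0147, 0.2315]
tool_rot: [0.0, 1.0, 0.01, 0.0]
contact_force: [0.1, 0.2, 0.9]
gripper_width: 0.602
```

Run:
```python
from h import *
st(); c=cam('wrist'); save('w24',c)
P=cloud(c); hsv=cv2.cvtColor(c['frame'],cv2.COLOR_RGB2HSV)
m=(hsv[...,0]>5)&(hsv[...,0]<20)&(hsv[...,1]>130)&(hsv[...,2]>60)&(P[...,2]>.09)&(P[...,2]<.14)
q=P[m]; r=cv2.minAreaRect(np.float32(q[:,:2]*1000)); print('handle',r,np.percentile(q[:,2],95)); aplan(.5364,-.0145,.117,1.1,4)
```

```text
t 39.28 p [ 0.5372 -0.0147  0.2315] F [0.1 0.2 0.9] w 0.602 x [1.   0.02 0.  ] z [ 0. -0. -1.] q [ 0.48  0.36 -0.7   1.87  0.27  1.01 -0.31]
handle ((535.386474609375, -14.142566680908203), (13.761894226074219, 88.48021697998047), 1.322234034538269) 0.12147862193163514
avg p [ 0.5371 -0.0147  0.2314] sd [0. 0. 0.] yaw 1.2
d [ -0.7  -0.3 114.4] spin 0.1
```

View pics/w24.png

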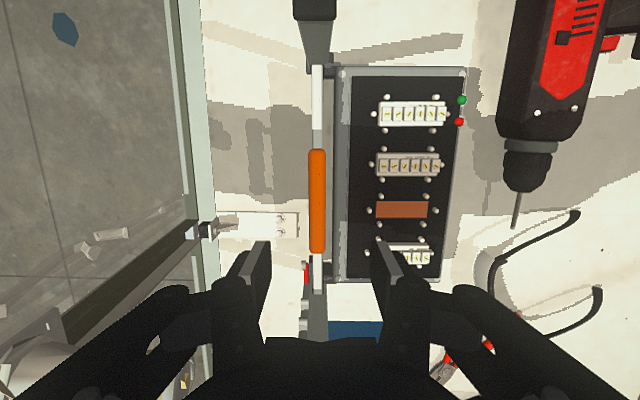

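Request:
{"name": "step_arm", "arguments": {"targets": [[-1.2,0,25,0,0.5],[-1.2,0,50,0,0.5],[-1.2,0,75,0,0.5],[-1.2,0,95,0,0.5],[-1.2,0,107,0,0.5],[-1.2,0,114,0,0.5],[-1.2,0,114,0,0.5],[-1.2,0,114,0,0.5],[-1.2,0,114,0,0.5],[-1.2,0,114,0,0.7],[-1.2,0,114,0,0.95],[-1.2,0,114,0,0.95],[-1.2,0,114,0,0.95],[-1.2,0,114,0,0.95],[-1.2,0,114,0,0.95],[-1.2,0,114,0,0.95]], "newtons": 70}}

```text
t: 40.87
eef_pos: [0.5343, -0.0149, 0.1181]
tool_rot: [0.001, 1.0, 0.011, -0.001]
contact_force: [-6.8, -0.3, 10.7]
gripper_width: 0.149
```

Run:
```python
from h import *
st(); avg(3); c=cam('wrist'); save('w25',c)
```

```text
t 40.87 p [ 0.5343 -0.0149  0.1181] F [-6.8 -0.3 10.7] w 0.149 x [ 1.     0.021 -0.003] z [-0.003 -0.001 -1.   ] q [ 0.41  0.5  -0.63  1.97  0.41  0.8  -0.43]
avg p [ 0.5343 -0.0149  0.1181] sd [0. 0. 0.] yaw 1.21
```

View pics/w25.png

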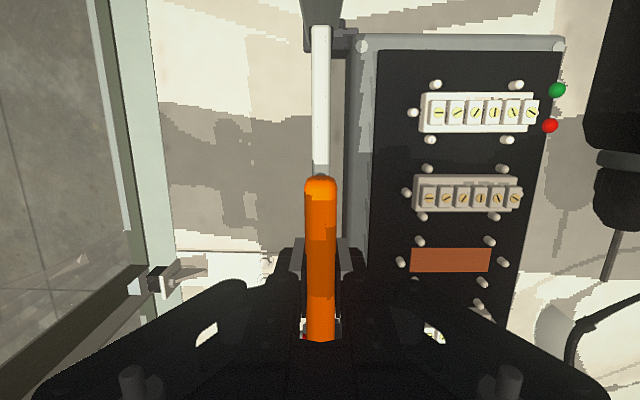

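Request:
{"name": "step_arm", "arguments": {"targets": [[-1,0,0,0,0.95],[-1,0,-5,0,0.95],[-1,0,-12,0,0.95],[-1,0,-20,0,0.95],[-1,0,-28,0,0.95],[-1,0,-36,0,0.95],[-1,0,-44,0,0.95],[-1,0,-52,0,0.95],[-1,0,-60,0,0.95],[-1,0,-68,0,0.95],[-1,0,-76,0,0.95],[-1,0,-84,0,0.95],[-1,0,-90,0,0.95],[-1,0,-94,0,0.95],[-1,0,-94,0,0.95],[-1,0,-94,0,0.95],[-1,0,-94,0,0.95]]}}

```text
t: 42.48
eef_pos: [0.5342, -0.015, 0.2118]
tool_rot: [0.0, 1.0, 0.011, -0.001]
contact_force: [-5.2, 0.3, -3.7]
gripper_width: 0.147
```

Run:
```python
from h import *
st(); avg(3); c=cam('wrist'); save('w26',c); c=cam('scene'); save('s26',c,(230,140,380,350),3.5)
```

```text
t 42.48 p [ 0.5342 -0.015   0.2118] F [-5.2  0.3 -3.7] w 0.147 x [ 1.     0.021 -0.001] z [-0.001 -0.001 -1.   ] q [ 0.48  0.38 -0.7   1.9   0.29  0.97 -0.33]
avg p [ 0.5342 -0.0149  0.2117] sd [0. 0. 0.] yaw 1.22
```

View pics/w26.png

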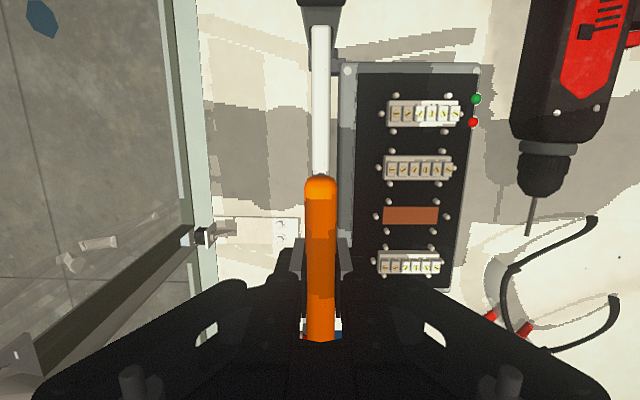

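View pics/s26.png

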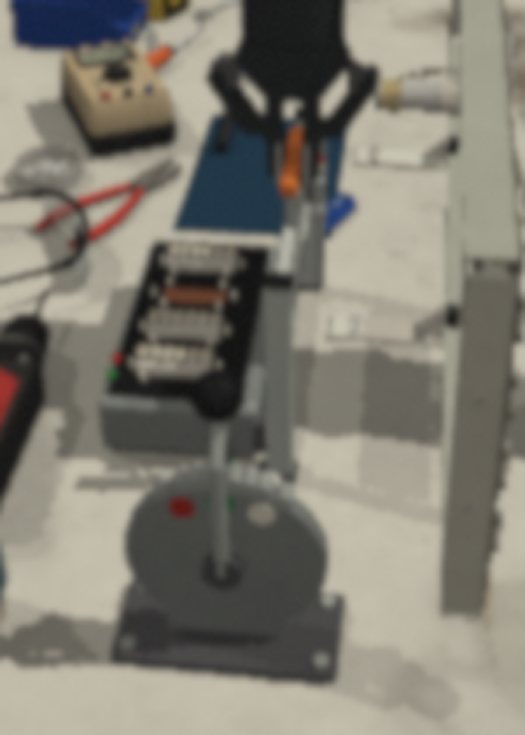

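Request:
{"name": "step_arm", "arguments": {"targets": [[0,0,3,0,0.95],[0,0,6,0,0.95],[0,0,9,0,0.95],[0,0,12,0,0.95],[0,0,15,0,0.95],[0,0,17,0,0.95],[0,0,19,0,0.95],[0,0,20,0,0.95],[0,0,20,0,0.95],[0,0,20,0,0.95],[0,0,20,0,0.95]]}}

```text
t: 43.65
eef_pos: [0.5342, -0.0149, 0.1923]
tool_rot: [0.0, 1.0, 0.011, -0.001]
contact_force: [-8.9, -0.2, 2.0]
gripper_width: 0.148
```

Run:
```python
from h import *
st(); avg(3)
```

```text
t 43.65 p [ 0.5342 -0.0149  0.1923] F [-8.9 -0.2  2. ] w 0.148 x [ 1.     0.021 -0.001] z [-0.001 -0.001 -1.   ] q [ 0.47  0.4  -0.69  1.92  0.31  0.94 -0.35]
avg p [ 0.5342 -0.0149  0.1923] sd [0. 0. 0.] yaw 1.22
```

Request:
{"name": "step_arm", "arguments": {"targets": [[0,0,0,0,0.8],[0,0,0,0,0.7],[0,0,0,0,0.6],[0,0,0,0,0.5],[0,0,0,0,0.45],[0,0,0,0,0.45],[0,0,0,0,0.45]]}}

```text
t: 44.38
eef_pos: [0.5351, -0.0148, 0.1914]
tool_rot: [-0.0, 1.0, 0.011, 0.0]
contact_force: [-0.3, -0.4, 0.5]
gripper_width: 0.548
```

Run:
```python
from h import *
st(); c=cam('wrist'); save('w27',c)
P=cloud(c); hsv=cv2.cvtColor(c['frame'],cv2.COLOR_RGB2HSV)
m=(hsv[...,0]>5)&(hsv[...,0]<20)&(hsv[...,1]>130)&(hsv[...,2]>60)&(P[...,2]>.09)&(P[...,2]<.25)
q=P[m]; print('handle z',np.percentile(q[:,2],[50,90,95,98]))
```

```text
t 44.38 p [ 0.5351 -0.0148  0.1914] F [-0.3 -0.4  0.5] w 0.548 x [1.    0.021 0.001] z [ 0.001  0.    -1.   ] q [ 0.47  0.4  -0.69  1.92  0.31  0.93 -0.35]
handle z [0.19462373 0.19558708 0.19583111 0.19610185]
```

View pics/w27.png

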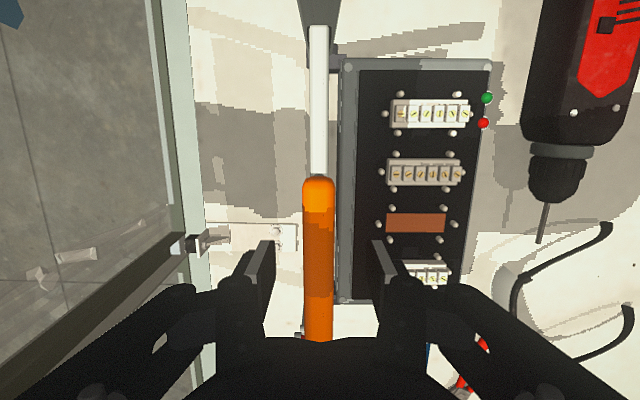

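Run:
```python
from h import *
plan(.55,.265,.36,-90)
```

```text
d [  21.  -279.4 -168.6] spin -88.8 rows>= 13
```

Request:
{"name": "step_arm", "arguments": {"targets": [[0,0,-20,0,0.4],[0,0,-50,0,0.4],[0,0,-85,0,0.4],[0,0,-120,0,0.4],[0,0,-155,0,0.4],[0,0,-180,0,0.4],[0,0,-180,0,0.4],[0,0,-180,0,0.4],[0,0,-180,0,0.4]]}}

```text
t: 45.18
eef_pos: [0.5344, -0.015, 0.3705]
tool_rot: [0.0, 1.0, 0.011, -0.001]
contact_force: [-0.0, -0.3, -0.5]
gripper_width: 0.598
```

Run:
```python
from h import *
st(); c=cam('wrist'); save('w28',c); towers(c,.622,.0587,.073);towers(c,.6228,.0107,.073); towers(c,.6243,-.0852,.073)
P=cloud(c); hsv=cv2.cvtColor(c['frame'],cv2.COLOR_RGB2HSV)
m=(hsv[...,0]>5)&(hsv[...,0]<20)&(hsv[...,1]>130)&(hsv[...,2]>60)&(P[...,2]>.09)&(P[...,2]<.25)&(abs(P[...,0]-.536)<.03)
q=P[m]; r=cv2.minAreaRect(np.float32(q[:,:2]*1000)); print('handle',r,np.percentile(q[:,2],[90,95]))
plan(.58,.265,.36,-90)
```

```text
t 45.18 p [ 0.5344 -0.015   0.3705] F [-0.  -0.3 -0.5] w 0.598 x [ 1.     0.021 -0.001] z [-0.001 -0.    -1.   ] q [ 0.54  0.23 -0.74  1.7   0.16  1.28 -0.21]
towers [621.9  59.8] [13.5 58. ] 89.9 z 0.0728 357
towers [622.6  12.4] [58.6 12.5] 1.5 z 0.0727 325
towers [624.4 -84.1] [57.4 13.2] 1.2 z 0.0725 298
handle ((535.4041748046875, -13.948287963867188), (13.211453437805176, 87.46904754638672), 0.8810796737670898) [0.19562527 0.19599253]
d [  51.8 -279.     9.9] spin -88.8 rows>= 13
```

View pics/w28.png

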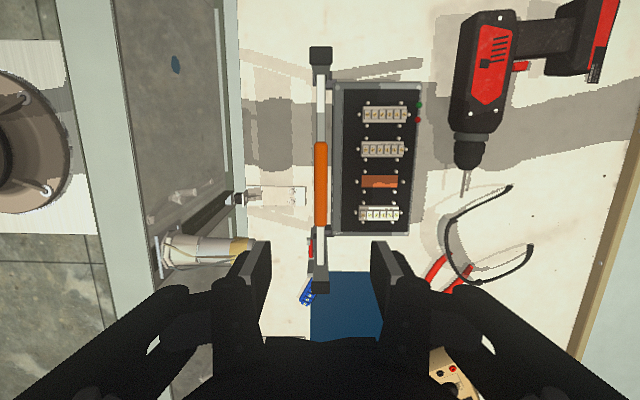

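Request:
{"name": "step_arm", "arguments": {"targets": [[4,-20,0,7,0.3],[8,-40,0,14,0.3],[12,-60,0,21,0.3],[16,-80,0,28,0.3],[20,-100,0,35,0.3],[24,-120,0,42,0.3],[28,-140,0,49,0.3],[32,-160,0,56,0.3],[36,-185,0,63,0.3],[40,-210,0,70,0.3],[45,-235,0,77,0.3],[50,-260,0,84,0.3],[52,-279,0,91,0.3],[52,-279,0,91,0.3],[52,-279,0,91,0.3],[52,-279,0,91,0.3],[52,-279,0,91,0.3],[52,-279,0,91,0.3]]}}

```text
t: 46.73
eef_pos: [0.5812, 0.2637, 0.371]
tool_rot: [0.0, 0.708, -0.706, 0.0]
contact_force: [0.4, -0.2, -0.5]
gripper_width: 0.7
```

Run:
```python
from h import *
st(); c=cam('wrist'); save('w29',c); k=knob(c,.549,.265); aplan(.5495,.265,.2125,-90,4)
```

```text
t 46.73 p [0.5812 0.2637 0.371 ] F [ 0.4 -0.2 -0.5] w 0.7 x [ 0.003 -1.     0.001] z [-0.    -0.001 -1.   ] q [-0.12  0.39 -0.57  1.47  0.21  1.35 -2.26]
knob 784 [0.5498583  0.26523418 0.20956958] ang 0.0050034047807600455 0.00048210396828097146
avg p [0.5811 0.2644 0.3714] sd [0.0001 0.0002 0.0001] yaw -89.82
d [ -0.7  31.6 158.9] spin 0.2
```

View pics/w29.png

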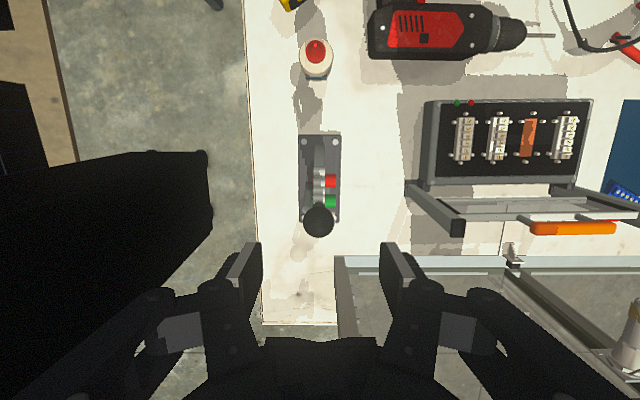

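Request:
{"name": "step_arm", "arguments": {"targets": [[-1,15,20,0,0.3],[-1,31,50,0,0.3],[-1,31,80,0,0.3],[-1,31,110,0,0.3],[-1,31,135,0,0.3],[-1,31,152,0,0.3],[-1,31,158,0,0.3],[-1,31,158,0,0.3],[-1,31,158,0,0.3],[-1,31,158,0,0.5],[-1,31,158,0,0.75],[-1,31,158,0,0.75],[-1,31,158,0,0.75],[-1,31,158,0,0.75],[-1,31,158,0,0.75]], "newtons": 25}}

```text
t: 48.23
eef_pos: [0.5506, 0.2658, 0.215]
tool_rot: [-0.001, 0.708, -0.706, 0.001]
contact_force: [-1.3, -2.1, 5.0]
gripper_width: 0.354
```

Run:
```python
from h import *
st()
```

```text
t 48.23 p [0.5506 0.2658 0.215 ] F [-1.3 -2.1  5. ] w 0.354 x [ 0.003 -1.     0.   ] z [ 0.002 -0.    -1.   ] q [-0.14  0.47 -0.55  1.72  0.28  1.03 -2.36]
```

Request:
{"name": "step_arm", "arguments": {"targets": [[0,-3,0,0,0.75],[0,-6.6,0.2,0,0.75],[0,-13,0.7,0,0.75],[0,-20,1.5,0,0.75],[0,-26,2.6,0,0.75],[0,-33,4,0,0.75],[0,-39,6,0,0.75],[0,-45,8,0,0.75],[0,-51,10,0,0.75],[0,-57,13,0,0.75],[0,-63,16,0,0.75],[0,-64,16,0,0.75],[0,-64,16,0,0.75],[0,-64,16,0,0.75],[0,-64,16,0,0.75]]}}

```text
t: 49.48
eef_pos: [0.6152, 0.2654, 0.197]
tool_rot: [-0.001, 0.708, -0.706, 0.001]
contact_force: [5.3, -3.5, -1.1]
gripper_width: 0.36
```

Run:
```python
from h import *
st()
```

```text
t 49.48 p [0.6152 0.2654 0.197 ] F [ 5.3 -3.5 -1.1] w 0.36 x [ 0.003 -1.     0.   ] z [ 0.002 -0.    -1.   ] q [-0.14  0.57 -0.52  1.59  0.32  1.06 -2.32]
```

Request:
{"name": "step_arm", "arguments": {"targets": [[0,0,0,0,0.5],[0,0,0,0,0.3],[0,0,0,0,0.25],[0,0,0,0,0.25],[0,0,-30,0,0.25],[0,0,-60,0,0.25],[0,0,-95,0,0.25],[0,0,-130,0,0.25],[0,0,-165,0,0.25],[0,0,-190,0,0.25],[0,0,-190,0,0.25],[0,0,-190,0,0.25],[0,0,-190,0,0.25]]}}

```text
t: 50.57
eef_pos: [0.6134, 0.2664, 0.3864]
tool_rot: [0.001, 0.709, -0.706, -0.0]
contact_force: [-0.4, -0.2, -0.7]
gripper_width: 0.749
```

Run:
```python
from h import *
st(); c=cam('wrist'); save('w30',c); k=knob(c,.612,.265); 
towers(c,.622,.0587,.073);towers(c,.6228,.0107,.073); towers(c,.6243,-.0852,.073); copper(c)
P=cloud(c); hsv=cv2.cvtColor(c['frame'],cv2.COLOR_RGB2HSV)
m=(hsv[...,0]>5)&(hsv[...,0]<20)&(hsv[...,1]>130)&(hsv[...,2]>60)&(P[...,2]>.09)&(P[...,2]<.25)&(abs(P[...,0]-.536)<.03)
q=P[m]; print('handle top z',len(q),np.percentile(q[:,2],[90,95]))
```

```text
t 50.57 p [0.6134 0.2664 0.3864] F [-0.4 -0.2 -0.7] w 0.749 x [ 0.004 -1.     0.001] z [-0.001 -0.001 -1.   ] q [-0.13  0.44 -0.55  1.36  0.23  1.4  -2.24]
knob 681 [0.61236695 0.26484585 0.19340569] ang 0.500804021460494 0.0005184674531995176
towers [622.3  59.8] [56.4 14.1] 1.9 z 0.0724 322
towers [622.7  11.7] [56.5 14.5] 1.3 z 0.0726 334
towers [624.2 -84.9] [58.  15.1] 2.0 z 0.0725 340
[555. 247.] [ 473.4 -132.5] [ 23.5 137. ] 1.7
[519. 158.] [623.8 -37. ] [55.1 20.1] 0.7
handle top z 1005 [0.1955004  0.19581348]
```

View pics/w30.png

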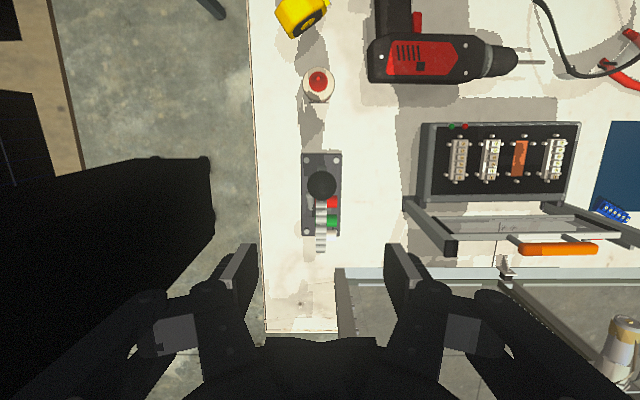

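Run:
```python
from h import *
print(bot.hand_in()); st()
```

```text
the job is handed in; nothing more can be done
None
the job is handed in; nothing more can be done
```

The batch run is finished and handed in at about 51 s of the 208 s allowed; no verdict is reported.

I threw the lever to green and checked it at 0.005 rad. Three white strips were on the mat, and I saw no fourth in any view. I laid all three in nest places of their own. The third had been knocked about 2 cm aside mid-run, so I located it again before picking it up. I then raised the screen about 94 mm, let it down onto the pawl and let go. Last, I threw the lever back to red.

Last camera checks before handing in:

| Item | Reading | Needed |
|---|---|---|
| Lever | 0.501 rad | 0.44 to 0.56 |
| Screen (from handle height) | raised about 74 mm, holding by itself | 71 to 79 mm |
| Strip centres | within about 1 mm of their places | within 5 mm |
| Strip tops | 72.4 to 72.6 mm | 73 mm when seated |
| Gripper | open, clear of everything, no force felt | nothing held |

- **Disagreement:** one distant view put the strips about 1 mm farther along y than the close views. I took that as camera error.
- **Failed checks:** none.

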